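Press a ball bearing home with a ratchet arbor press

ROBOT

A 6-joint arm with a two-finger parallel gripper is mounted at the origin on the work surface. World frame = base frame: x ahead of the robot, y to its left, z up, the work surface at z = 0. Lengths are in m, angles in rad, forces in N, time in s.
With the tool pointing down it reaches from about 0.35 to 0.775 m from the base axis. Payload 5.5 kg.
Tool frame: the origin (TCP) lies on the centre line of the jaws, within the pads' length; the fingertips stand 11 mm ahead of it and the grasp point (between the pads) lies 8 mm behind it (env.nose_length is the distance from the TCP to the fingertips, in m); x points along the fingers, z is the direction in which the jaws open and shut, and the axes are right-handed (so a half turn about x gives the same grasp; the last joint's range is limited). The gripper opens to 85 mm and grips with 20 to 120 N. Pads are 22 mm wide; open, the fingers measure 114 mm over their backs; the gripper's body (76 mm by 85 mm) begins 54 mm behind the grasp point. The pads swing forward as they close: fully open they stand 13 mm farther back than shut.
Start: joints at [-1.349, 0.313, 0.046, 1.304, 0, 1.431], TCP at [0.204, -0.538, 0.217] pointing down, gripper open.
Joint ranges: [-2.76, 2.76], [-0.86, 1.69], [-1.03, 1.26], [-2.2, 2.34], [-1.47, 1.5], [-3.14, 3.14]. Speed limits (rad/s): [2.57, 2.57, 3.14, 3.14, 3.14, 3.14].

INTERFACE

Orientations are given as a unit quaternion [w, x, y, z].
In Python, from workcell import env gives the robot as it stands. The module is installed in compiled form; this text tells all that it offers.
- The arm moves only by the tool step_arm, never from a script. Its argument "moves" is a list that holds one entry, the list of rows, each a list of 7 numbers: the turn, a rotation vector about the tool's x, y, z in rad, then the shift along the tool's x, y, z in m, then the opening, from 0 (shut) to 1 (fully open). In form: [[[rx, ry, rz, tx, ty, tz, grip], ...]]. A call has 1 to 12 rows; each row is the pose to reach, as a shift and turn from the pose measured when the call began, along the tool's axes at that moment; what a row does not reach only later rows make up. A row lasts 1/10 s, in which the tool goes at most 50 mm and 8.59 degrees, less where a joint would pass 70% of its speed; a pose out of reach is approached as far as the arm can. A call with a gripper value outside its range is refused whole. The fingers move at their own pace and stop on an object; "force" is the grip in N (left out, the last holds). Time passes only in rows, so rows that repeat a pose let the fingers close. It gives the time, the measured TCP pose, the force and the opening at its end, in the units of the state.
- env.get_state(): the state, without advancing time (a new reading comes with each control period).
- env.read_camera(name): name is "scene" or "top" or "wrist"; returns (picture, depth): 420x560x3 uint8, red, green, blue; 420x560 float32, m along the optical axis (not along the pixel's ray), 0 where there is no reading.
- env.get_calibration(name): a dict with "mtx" (3x3 intrinsics, pixels), "camera_from_world" (4x4, takes a point from world to camera coordinates); the wrist camera has in their place "T_tool_cam" (4x4, takes a point from camera to tool coordinates, whose origin is the TCP and whose axes are the tool frame's). Camera axes: x right, y down, z forward; pixel columns grow to the right and rows downward; lengths in m; the calibration is good to about 2 mm. A picture is of the moment at which its call begins: read the wrist's pose just before it. get_calibration takes no time and is no camera call.
- env.hand_in(): hands the job in, once; it reports no verdict.
Trained networks look in the newest picture that a camera, given by its name, has taken for a name from the list of things; names that differ only in an ending like _2 or _b are one class to them, and where a whole thing is asked for, a point or a joint stands for the part that bears it (a point fixed in the world has none). Each returns a list of dicts, best first, with "confidence" (0 to 1); they miss things now and then, are a little off and sometimes report something else, mostly with a low value. They report only what shows in the picture. A call takes as long as a camera call. They do not tell look-alikes from the thing itself.
- env.boxes_of(camera, thing): "uv" ([column, row] in pixels, amid what is visible of it).
- env.silhouettes(camera, thing): "mask" (420x560 bool, what is visible of it) and "uv" ([column, row] in pixels, amid what is visible of it).
The state is a dict: "clock": time; "joint_pos": joint angles; "qvel": joint speeds; "tau": joint torques, N m; "tcp_pos": TCP position; "orientation": TCP orientation; "wrist_force": force on the tool from outside, world axes, zero at the start; "ft_torque": the same for the moment, N m; "finger_gap": finger opening in m.
Only numpy, scipy, OpenCV 4.12 (cv2) and the standard library are available. Lean on these libraries where they do the work, as an engineer would, in place of code of your own. Each camera call takes 0.05 s, during which the arm holds its last target.

TASK

Start the larger ball bearing square in the bore of the end shield on the press's loading slide, push the slide in against its stop under the ram, then pump the press's ratchet lever by its ball until the bearing is fully home. Use only the lever to press, stop the moment it goes solid (leaning on it after that dents the bearing), and leave the slide in and the lever swung back up and let go.

Things in the scene. Friction and masses are not known exactly. Their poses are not given: they have to be found in the camera images.
- bearing_centre (a point): Centre of the ball bearing to fit: plain steel ring, 47 mm outside diameter, 17 mm hole, 14 mm thick, 115 g, lying flat on the bench (centre 7 mm up). z is its axis. Grip it across the outside by its upper half, fingertips 7 to 9 mm above its underside, so that they stay clear of the end shield's face.
- small_bearing_centre (a point): Centre of a smaller bearing, 35 mm outside diameter, 11 mm thick: it does not fit this end shield; leave it where it lies.
- press: The grey bench arbor press. Origin on the bench under the ram's axis; x points from the front (where the slide comes out) to the column, z up, y to the left of someone in front of it. All the press's other points share these axes. The lever is on its right (-y), 137 mm from the middle. The head is 72 mm wide, from 41 mm in front of the ram's axis back, 160 to 285 mm up.
- bore (a point): Centre of the bore's mouth, in the top face (67 mm up) of the aluminium end shield clamped on the slide; face 64 mm across. Its mouth is a tapered lead-in (clearance 3.2 mm all round at the face, 0.8 mm at 4 mm depth): a bearing set in it drops 5 mm deep, centre 2 mm above this point. Below, a tight fit (35 N). Fully home: flush with the face, centre 7 mm below this point.
- slide_handle (a point): Middle of the black upright knob at the front of the slide: 24 mm diameter, 30 mm tall, centre 64 mm above the bench, 135 mm in front of the bore on the slide's centre line.
- slide (a joint): How far the loading slide is drawn out to the front, m: 0 = in against its stop with the bore under the ram, 0.18 = fully out. It drags with about 4 N.
- ram_nose (a point): Centre of the flat underside of the ram's nose, 39 mm across, which comes straight down on the bearing when the slide is in; its bar sticks up through the head to 330 mm. It starts 4 to 10 mm above the top of a started bearing.
- lever_ball (a point): Centre of the black ball on the lever's end, 32 mm diameter on a 13 mm bar, 216 to 303 mm above the bench. Pinched from above along the press's y axis it turns between the fingers as the lever swings.
- lever_hub (a point): Point on the lever's axle (along the press's y axis, 220 mm up) in the plane in which the ball swings: the ball runs on an upright circle of 180 mm radius about it, in front of it.
- lever (a joint): Lever angle, rad: 0 = at the top stop (bar 0.48 above level, to the front), grows as the ball is pulled down to the bottom stop at 0.50. Stays where left. Each full stroke down turns the ratchet one tooth (after 0.18 of idle travel) and lowers the ram 5 mm, where it stays; only a return to 0.03 or less drops the pawl behind the next tooth. Three to five strokes do it.
- ratchet: The toothed ratchet wheel (63 mm, 20 teeth) on the axle, driven by the lever's pawl. Force at the ball: 1 to 3 N idle or lowering the ram, 5 to 6 N while the bearing is being pressed, then, once it is home (mostly part-way down a stroke), 2 to 5 N more for each mm: over about 12 N the bearing is dented. Raising the lever takes about 4 N.
Not all that is in view belongs to the job. What is shaped like the part that bears bearing_centre but red or turquoise is not meant.

How it is judged:
By the outcome, as a careful person would: the job done as asked, in the order asked, and still so for the second after the job is handed in, with the robot touching nothing.
It also fails if it takes over 72 s, if anything falls off the work surface, if the arm or the gripper's body presses on something with over 40 N, if the wrist force passes 120 N, or if a joint passes its speed limit or range.

## Working session

There is one attempt and no reset: what is moved stays moved. The work goes in short steps, Python scripts to look and compute and a tool call to move; the robot and the scene stay as the last step left them, time stands still between calls to the robot, and variables do not carry over. Pictures are saved under pics/ and viewed, and the job is handed in when it is done.

Besides the shell and the picture viewer there is one more tool, called as name(argument=value, ...) on one line, values as JSON. step_arm: Moves the arm, as the interface text tells. Its arguments: {"type":"object","properties":{"moves":{"type":"array","items":{"type":"array","items":{"type":"array","items":{"type":"number"}}}},"force":{"type":"number"}},"required":["moves"]}

```bash
mkdir -p pics; cat > h.py <<'E'
import numpy as np, cv2
from workcell import env
from scipy.spatial.transform import Rotation as R
def pose():
    s=env.get_state(); q=s["orientation"]
    T=np.eye(4); T[:3,:3]=R.from_quat([q[1],q[2],q[3],q[0]]).as_matrix(); T[:3,3]=s["tcp_pos"]; return T,s
def cam(name):
    T,_=pose(); img,d=env.read_camera(name); c=env.get_calibration(name)
    W=T@np.array(c["T_tool_cam"]) if name=="wrist" else np.linalg.inv(np.array(c["camera_from_world"]))
    return img,d,np.array(c["mtx"]),W
def pts(d,K,W):
    v,u=np.mgrid[:d.shape[0],:d.shape[1]]
    P=np.stack([(u-K[0,2])/K[0,0]*d,(v-K[1,2])/K[1,1]*d,d],-1)
    P=P@W[:3,:3].T+W[:3,3]; P[d<=0]=np.nan; return P
def save(n,img): cv2.imwrite("pics/"+n,cv2.cvtColor(img,cv2.COLOR_RGB2BGR))
E
python3 - <<'E'
from h import *
np.set_printoptions(precision=4,suppress=True)
T,s=pose(); print(T,s)
for n in ["scene","top"]:
    img,d,K,W=cam(n); save(n+"0.png",img); P=pts(d,K,W); np.save(n+"P.npy",P); print(n,W[:3,3])
    for t in ["bearing_centre","small_bearing_centre","bore","slide_handle","ram_nose","lever_ball","lever_hub","ratchet","press"]:
        for b in env.boxes_of(n,t)[:3]:
            u,v=np.round(b["uv"]).astype(int); print(t,round(b["confidence"],2),u,v,P[v,u])
E
```

```text
[[-0.0004  0.9353  0.354   0.2034]
 [ 0.0018  0.354  -0.9353 -0.5373]
 [-1.      0.0003 -0.0018  0.216 ]
 [ 0.      0.      0.      1.    ]] {'clock': 0.0, 'joint_pos': array([-1.3486,  0.314 ,  0.045 ,  1.3036, -0.    ,  1.4312]), 'qvel': array([-0.0003, -0.0018,  0.0003, -0.    ,  0.0007, -0.0004]), 'tau': array([ -0.0004, -48.0628,  29.8534,   0.0193,  -0.0002,  -0.    ]), 'tcp_pos': array([ 0.2034, -0.5373,  0.216 ]), 'orientation': array([ 0.5813,  0.4023,  0.5823, -0.4014]), 'wrist_force': array([ 0.0612,  0.4901, -0.2963]), 'ft_torque': array([ 0.0301, -0.0039, -0.0176]), 'finger_gap': 0.08541125925853299}
scene [ 1.2289 -0.2429  0.6845]
bearing_centre 0.85 134 270 [ 0.4994 -0.3908  0.0133]
bearing_centre 0.8 170 258 [ 0.4781 -0.3042  0.011 ]
bearing_centre 0.51 204 243 [ 0.45   -0.2142  0.0157]
small_bearing_centre 0.65 156 300 [ 0.5999 -0.3442  0.0023]
small_bearing_centre 0.63 361 211 [0.5294 0.1888 0.0952]
small_bearing_centre 0.59 364 184 [0.5501 0.1719 0.1936]
bore 0.67 287 233 [ 0.5052 -0.0031  0.0459]
slide_handle 0.8 287 231 [ 0.5064 -0.0036  0.0537]
ram_nose 0.64 357
[... 264 characters left out ...]
72 260 [ 0.4882 -0.2997  0.0122]
press 0.49 395 173 [0.5893 0.2226 0.2383]
top [ 0.4777 -0.0505  1.2096]
bearing_centre 0.69 377 260 [ 0.4656 -0.3023  0.0012]
bearing_centre 0.54 339 275 [ 0.4306 -0.201   0.0166]
bearing_centre 0.51 417 254 [ 0.4782 -0.4017  0.0174]
small_bearing_centre 0.49 389 208 [ 0.5982 -0.337   0.013 ]
bore 0.96 252 256 [0.4843 0.0164 0.0464]
slide_handle 0.58 253 255 [0.4866 0.0131 0.0601]
slide_handle 0.35 374 265 [ 0.4534 -0.2911  0.0157]
lever_ball 0.57 188 182 [ 0.6814  0.182  -0.0014]
lever_ball 0.57 253 254 [0.4892 0.0138 0.0459]
lever_hub 0.95 188 183 [ 0.679   0.1823 -0.003 ]
ratchet 0.72 156 209 [0.5848 0.2001 0.2485]
press 0.93 207 244 [0.5177 0.1307 0.023 ]
```

View pics/scene0.png

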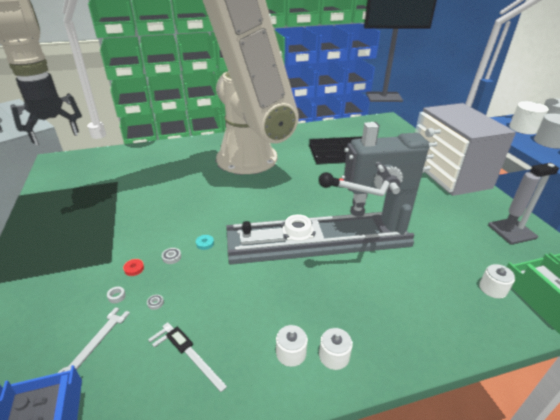

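View pics/top0.png

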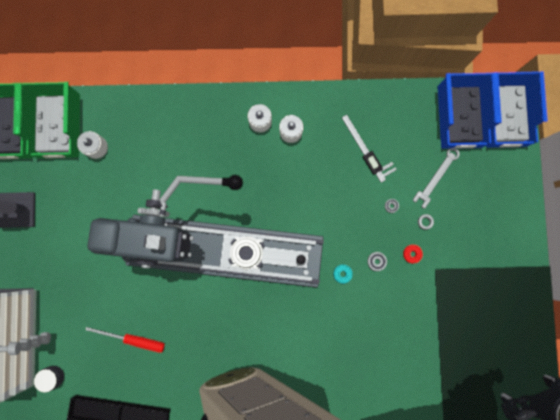

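```bash
python3 - <<'E'
import cv2
a=cv2.imread("pics/scene0.png")[220:320,90:230]; b=cv2.imread("pics/top0.png")[160:300,80:440]
cv2.imwrite("pics/c1.png",cv2.resize(a,None,fx=5,fy=5,interpolation=3)); cv2.imwrite("pics/c2.png",cv2.resize(b,(800,311),interpolation=3))
import numpy as np
np.set_printoptions(precision=4,suppress=True)
P=np.load("topP.npy")
for u,v in [(234,182),(227,182),(377,253),(377,260),(386,261),(427,214),(427,221),(413,254),(344,273),(245,243),(260,254),(300,260),(155,242)]: print(u,v,P[v,u])
E
```

```text
234 182 [0.6294 0.0346 0.2942]
227 182 [0.6313 0.0494 0.2849]
377 253 [ 0.4835 -0.3012  0.0107]
377 260 [ 0.4656 -0.3023  0.0012]
386 261 [ 0.4626 -0.323   0.0118]
427 214 [ 0.58   -0.4339  0.0145]
427 221 [ 0.5628 -0.4369  0.0019]
413 254 [ 0.4785 -0.397  -0.0019]
344 273 [ 0.4348 -0.216   0.0014]
245 243 [0.5163 0.0318 0.063 ]
260 254 [ 0.4886 -0.0039  0.0548]
300 260 [ 0.4715 -0.1005  0.0811]
155 242 [0.5137 0.181  0.3293]
```

View pics/c1.png

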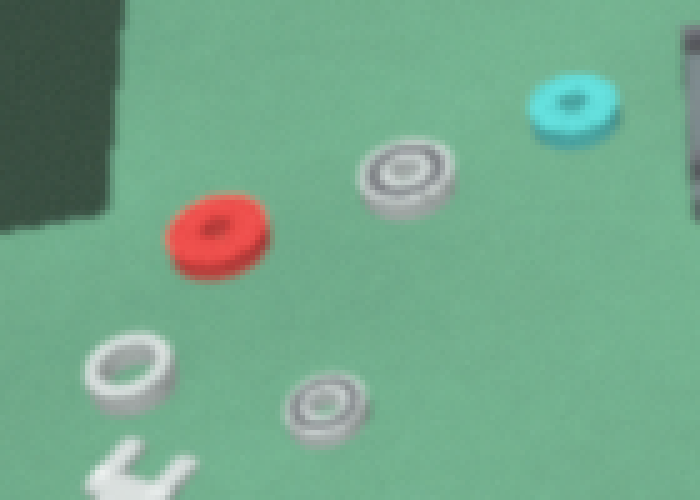

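View pics/c2.png

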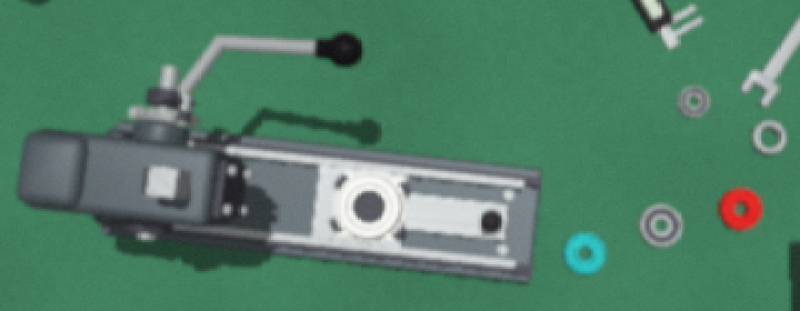

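```bash
cat >> h.py <<'E'
np.set_printoptions(precision=4,suppress=True)
def rel(p,yaw_z,n=0):
    """target TCP p, tool x down, tool z at world angle yaw_z -> row numbers"""
    T,s=pose(); z=np.array([np.cos(yaw_z),np.sin(yaw_z),0]); x=np.array([0,0,-1.]); y=np.cross(z,x)
    Rt=np.stack([x,y,z],1); rv=R.from_matrix(T[:3,:3].T@Rt).as_rotvec(); t=T[:3,:3].T@(np.array(p)-T[:3,3])
    print("rows~",max(np.degrees(np.linalg.norm(rv))/8.59,np.linalg.norm(t)/.05)); print(np.round(np.r_[rv,t],4).tolist())
E
python3 - <<'E'
from h import *
c=env.get_calibration("wrist"); print(c, env.nose_length)
rel([0.467,-0.302,0.20],np.radians(-7))
E
```

```text
{'mtx': array([[298.8481,   0.    , 279.614 ],
       [  0.    , 298.8481, 206.8072],
       [  0.    ,   0.    ,   1.    ]]), 'T_tool_cam': array([[ 0.    , -0.3223,  0.9466, -0.1572],
       [-0.0001, -0.9466, -0.3223,  0.0824],
       [ 1.    , -0.0001, -0.0001, -0.001 ],
       [ 0.    ,  0.    ,  0.    ,  1.    ]])} 0.011
rows~ 7.249445768578851
[-1.0869, 0.0001, 0.0001, 0.0169, 0.3299, -0.1273]
```

```bash
python3 - <<'E'
from h import *
rel([0.467,-0.302,0.20],np.radians(173))
E
```

```text
rows~ 13.70515267002251
[2.0547, 0.0001, -0.0001, 0.0169, 0.3299, -0.1273]
```

step_arm(moves=[[[1.0,0,0,0.008,0.165,-0.06,1],[1.0,0,0,0.008,0.165,-0.06,1],[1.0,0,0,0.008,0.165,-0.06,1],[1.0,0,0,0.008,0.165,-0.06,1],[2.055,0,0,0.017,0.33,-0.127,1],[2.055,0,0,0.017,0.33,-0.127,1],[2.055,0,0,0.017,0.33,-0.127,1],[2.055,0,0,0.017,0.33,-0.127,1],[2.055,0,0,0.017,0.33,-0.127,1],[2.055,0,0,0.017,0.33,-0.127,1],[2.055,0,0,0.017,0.33,-0.127,1],[2.055,0,0,0.017,0.33,-0.127,1]]])

```text
clock: 2.2
tcp_pos: [0.3893, -0.3552, 0.2002]
orientation: [0.18, 0.726, 0.226, -0.624]
wrist_force: [-0.3, -0.1, 0.2]
finger_gap: 0.0853
```

```bash
python3 - <<'E'
from h import *
T,s=pose(); print(T[:3],s["clock"],s["joint_pos"])
img,d,K,W=cam("wrist"); save("w1.png",img); P=pts(d,K,W); np.save("w1P.npy",P)
for m in env.silhouettes("wrist","bearing_centre")[:4]:
    M=m["mask"]; Q=P[M]; Q=Q[np.isfinite(Q[:,0])]; Q=Q[(Q[:,2]>.010)&(Q[:,2]<.02)]
    if len(Q)==0: continue
    print(m["confidence"],m["uv"],np.median(Q[:,2]),Q[:,:2].min(0),Q[:,:2].max(0))
    (c,r)=cv2.minEnclosingCircle(Q[:,:2].astype(np.float32)); print(c,r)
    print(np.median(img[M],0))
rel([0.467,-0.302,0.20],np.radians(173))
E
```

```text
[[ 0.1186  0.5519 -0.8254  0.3893]
 [ 0.1034 -0.8336 -0.5425 -0.3552]
 [-0.9876 -0.021  -0.1559  0.2002]] 2.2 [-0.987   0.2266 -0.1206  1.2448  0.1565  3.1406]
0.95 [234.5, 172.4] 0.013727040777833127 [ 0.4395 -0.3239] [ 0.4861 -0.2773]
(0.46269774436950684, -0.30056971311569214) 0.023712337017059326
[116. 126. 122.]
0.8 [254.3, 98.7] 0.013700130311006559 [ 0.4562 -0.4162] [ 0.503  -0.3702]
(0.4797474145889282, -0.3932764232158661) 0.0237333532422781
[237.  78.  73.]
0.68 [217.2, 237.9] 0.013663071196913623 [ 0.4106 -0.2353] [ 0.4563 -0.1889]
(0.43391934037208557, -0.21193522214889526) 0.023770898580551147
[ 67. 183. 180.]
rows~ 4.797726691131697
[0.7013, -0.141, 0.0753, 0.015, -0.0015, -0.0947]
```

View pics/w1.png

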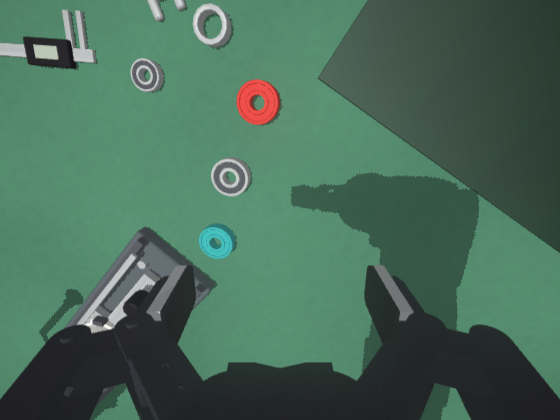

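```bash
python3 - <<'E'
from h import *
rel([0.463,-0.30,0.20],np.radians(-50))
E
```

```text
rows~ 11.297529115740907
[-1.6845, -0.1346, -0.1146, 0.0147, -0.0054, -0.0925]
```

step_arm(moves=[[[-1.685,-0.135,-0.115,0.015,-0.005,-0.092,1],[-1.685,-0.135,-0.115,0.015,-0.005,-0.092,1],[-1.685,-0.135,-0.115,0.015,-0.005,-0.092,1],[-1.685,-0.135,-0.115,0.015,-0.005,-0.092,1],[-1.685,-0.135,-0.115,0.015,-0.005,-0.092,1],[-1.685,-0.135,-0.115,0.015,-0.005,-0.092,1],[-1.685,-0.135,-0.115,0.015,-0.005,-0.092,1],[-1.685,-0.135,-0.115,0.015,-0.005,-0.092,1],[-1.685,-0.135,-0.115,0.015,-0.005,-0.092,1],[-1.685,-0.135,-0.115,0.015,-0.005,-0.092,1],[-1.685,-0.135,-0.115,0.015,-0.005,-0.092,1],[-1.685,-0.135,-0.115,0.015,-0.005,-0.092,1]]])

```text
clock: 3.5
tcp_pos: [0.4635, -0.2998, 0.1997]
orientation: [0.642, 0.296, 0.642, -0.297]
wrist_force: [-0.4, -0.2, -0.5]
finger_gap: 0.0854
```

```bash
python3 - <<'E'
from h import *
rel([0.463,-0.30,0.20],np.radians(50));T,s=pose(); print(s["joint_pos"],T)
E
```

```text
rows~ 11.598856277803359
[-1.7389, -0.0003, 0.0011, -0.0003, -0.0005, -0.0002]
[-0.7191  0.2737 -0.0501  1.2465 -0.0009  1.718 ] [[-0.0002  0.7619  0.6477  0.4635]
 [-0.001   0.6477 -0.7619 -0.2998]
 [-1.     -0.0008  0.0006  0.1997]
 [ 0.      0.      0.      1.    ]]
```

step_arm(moves=[[[-1.8,0,0,0,0,0,1],[-1.8,0,0,0,0,0,1],[-1.8,0,0,0,0,0,1],[-1.8,0,0,0,0,0,1],[-1.8,0,0,0,0,0,1],[-1.8,0,0,0,0,0,1],[-1.8,0,0,0,0,0,1],[-1.8,0,0,0,0,0,1],[-1.8,0,0,0,0,0,1],[-1.8,0,0,0,0,0,1],[-1.8,0,0,0,0,0,1],[-1.8,0,0,0,0,0,1]]])

```text
clock: 4.7
tcp_pos: [0.4641, -0.2994, 0.1998]
orientation: [0.631, -0.319, 0.631, 0.318]
wrist_force: [0.4, -0.3, -0.4]
finger_gap: 0.0855
```

```bash
python3 - <<'E'
from h import *
rel([0.463,-0.30,0.17],np.radians(173));T,s=pose(); print(s["joint_pos"])
E
```

```text
rows~ 13.899917048983966
[-2.0839, -0.0014, -0.0007, 0.0298, 0.0006, -0.0012]
[-0.7176  0.2739 -0.0497  1.2464 -0.001  -0.0823]
```

step_arm(moves=[[[-1.75,0,0,0,0,0,1],[-1.75,0,0,0,0,0,1],[-1.75,0,0,0,0,0,1],[-1.75,0,0,0,0,0,1],[-1.75,0,0,0,0,0,1],[-1.75,0,0,0,0,0,1],[-1.75,0,0,0,0,0,1],[-2.084,0,0,0,0,-0.001,1],[-2.084,0,0,0,0,-0.001,1],[-2.084,0,0,0,0,-0.001,1],[-2.084,0,0,0,0,-0.001,1],[-2.084,0,0,0,0,-0.001,1]]])

```text
clock: 5.9
tcp_pos: [0.4641, -0.2997, 0.1999]
orientation: [-0.142, 0.693, -0.143, -0.692]
wrist_force: [-0.3, -0.2, -0.7]
finger_gap: 0.0855
```

step_arm(moves=[[[-0.24,0,0,0.03,0,0,1],[-0.24,0,0,0.03,0,0,1],[-0.24,0,0,0.03,0,0,1],[-0.24,0,0,0.03,0,0,1]]])

```text
clock: 6.3
tcp_pos: [0.4647, -0.2996, 0.1703]
orientation: [-0.058, 0.705, -0.06, -0.704]
wrist_force: [-0.1, -0.2, 0.1]
finger_gap: 0.0854
```

```bash
python3 - <<'E'
from h import *
T,s=pose(); print(T[:3],s["clock"],s["joint_pos"])
img,d,K,W=cam("wrist"); save("w2.png",img); P=pts(d,K,W); np.save("w2P.npy",P)
for m in env.silhouettes("wrist","bearing_centre")[:4]:
    M=m["mask"]; Q=P[M]; Q=Q[np.isfinite(Q[:,0])]; Q=Q[(Q[:,2]>.010)&(Q[:,2]<.02)]
    if len(Q)==0: continue
    print(m["confidence"],m["uv"],np.median(Q[:,2]))
    (c,r)=cv2.minEnclosingCircle(Q[:,:2].astype(np.float32)); print(c,r,Q[:,:2].min(0)/2+Q[:,:2].max(0)/2)
    print(np.median(img[M],0))
rel([0.463,-0.30,0.018],np.radians(173))
E
```

```text
[[ 0.0005 -0.1668 -0.986   0.4647]
 [-0.0021 -0.986   0.1668 -0.2996]
 [-1.      0.002  -0.0009  0.1703]] 6.3 [-0.7171  0.2868 -0.1054  1.1768 -0.0013 -2.1203]
0.84 [279.1, 186.7] 0.013715781018114548
(0.4624365568161011, -0.3003782629966736) 0.023649485781788826 [ 0.4626 -0.3004]
[101.  108.5 106. ]
0.76 [244.0, 95.6] 0.01371053863694549
(0.4794308841228485, -0.39293941855430603) 0.023581547662615776 [ 0.4794 -0.393 ]
[236.  79.  74.]
0.75 [317.3, 255.8] 0.013678401252487982
(0.43348976969718933, -0.21200095117092133) 0.02345116436481476 [ 0.4336 -0.212 ]
[ 66. 180. 176.]
rows~ 3.051777809440762
[-0.045, -0.0015, -0.0024, 0.1526, 0.0, 0.002]
```

View pics/w2.png

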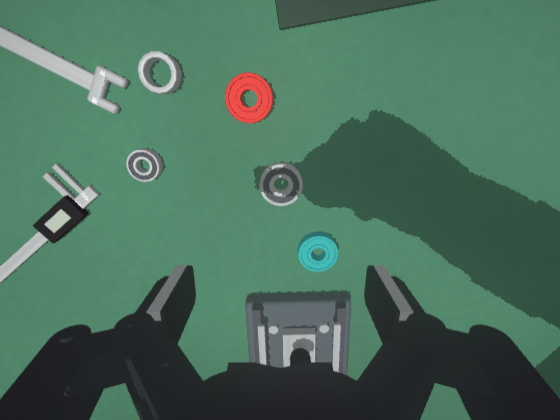

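```bash
python3 - <<'E'
from h import *
T,s=pose(); P=np.load("w2P.npy"); Q=(P-T[:3,3])@T[:3,:3]
M=(np.abs(Q[...,1])<.03)&(np.abs(Q[...,2])>.03)&(np.abs(Q[...,2])<.06)&(Q[...,0]<.05)&(Q[...,0]>-.06)
v,u=np.where(M); print(len(u)); q=Q[M]; print(np.percentile(q[:,0],[50,95,99,100]))
for sgn in(1,-1):
  k=q[q[:,2]*sgn>0]; print(k[np.argsort(-k[:,0])[:8]])
E
```

```text
4133
[-0.0474 -0.0314 -0.0285 -0.027 ]
[[-0.027  -0.0073  0.044 ]
 [-0.0271 -0.0078  0.044 ]
 [-0.0274 -0.0024  0.0439]
 [-0.0274 -0.0064  0.0438]
 [-0.0275  0.0018  0.044 ]
 [-0.0276 -0.0034  0.044 ]
 [-0.0276  0.0023  0.0439]
 [-0.0277  0.0047  0.0437]]
[[-0.0271  0.0021 -0.042 ]
 [-0.0272  0.0033 -0.0418]
 [-0.0272 -0.0024 -0.0419]
 [-0.0274 -0.0011 -0.0417]
 [-0.0275  0.0057 -0.042 ]
 [-0.0275 -0.0081 -0.0418]
 [-0.0276 -0.0051 -0.042 ]
 [-0.0276 -0.0068 -0.0417]]
```

```bash
python3 - <<'E'
from h import *
T,s=pose(); P=np.load("w2P.npy"); Q=(P-T[:3,3])@T[:3,:3]
for u in (178,184,190,372,380):
  for v in (262,266,270,275,280,290,300,310): print(u,v,Q[v,u])
a=cv2.imread("pics/w2.png")[250:340,130:430]; cv2.imwrite("pics/c3.png",cv2.resize(a,None,fx=2.6,fy=2.6))
E
```

```text
178 262 [ 0.1718 -0.102  -0.1247]
178 266 [-0.0324  0.0103 -0.0468]
178 270 [-0.0357  0.0101 -0.0458]
178 275 [-0.0409  0.0106 -0.0441]
178 280 [-0.0439  0.01   -0.0432]
178 290 [-0.0502  0.0092 -0.0412]
178 300 [-0.05    0.0041 -0.0419]
178 310 [-0.052   0.0007 -0.0416]
184 262 [ 0.1712 -0.1016 -0.1171]
184 266 [-0.0323  0.0102 -0.044 ]
184 270 [-0.036   0.0103 -0.0429]
184 275 [-0.0407  0.0105 -0.0415]
184 280 [-0.0409  0.0081 -0.0416]
184 290 [-0.0419  0.0035 -0.0418]
184 300 [-0.0439 -0.0003 -0.0416]
184 310 [-0.0453 -0.0046 -0.0416]
190 262 [ 0.1701 -0.101  -0.1093]
190 266 [-0.0307  0.0093 -0.0417]
190 270 [-0.0306  0.0071 -0.042 ]
190 275 [-0.0324  0.0054 -0.0416]
190 280 [-0.0338  0.0036 -0.0414]
190 290 [-0.0349 -0.0012 -0.0416]
190 300 [-0.0365 -0.0057 -0.0416]
190 310 [-0.0376 -0.0105 -0.0417]
372 262 [ 0.1698 -0.1011  0.1151]
372 266 [-0.0326  0.0103  0.0446]
372 270 [-0.0358  0.01    0.0438]
372 275 [-0.036   0.0075  0.0439]
372 280 [-0.0369  0.0055  0.0439]
372 290 [-0.0388  0.0013  0.0437]
372 300 [-0.0396 -0.0036  0.044 ]
372 310 [-0.0423 -0.007   0.0435]
380 262 [ 0.1713 -0.1019  0.1256]
380 266 [-0.0329  0.0105  0.0483]
380 270 [-0.0363  0.0104  0.0472]
380 275 [-0.0403  0.0102  0.046 ]
380 280 [-0.0445  0.0103  0.0446]
380 290 [-0.0478  0.0075  0.0439]
380 300 [-0.0487  0.0031  0.0441]
380 310 [-0.0507 -0.0004  0.0438]
```

View pics/c3.png

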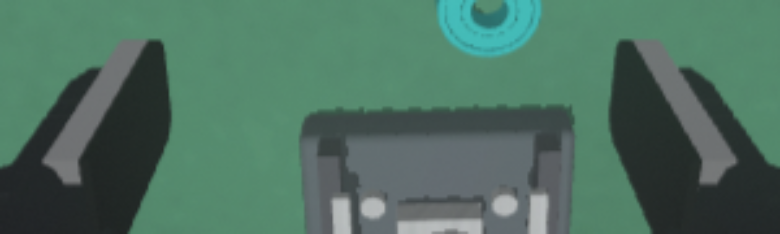

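step_arm(moves=[[[-0.045,0,0,0.06,0.001,0.002,0.68],[-0.045,0,0,0.06,0.001,0.002,0.68],[-0.045,0,0,0.06,0.001,0.002,0.68],[-0.045,0,0,0.06,0.001,0.002,0.68]]])

```text
clock: 6.8
tcp_pos: [0.4633, -0.3013, 0.1119]
orientation: [-0.042, 0.707, -0.045, -0.705]
wrist_force: [-0.3, -0.1, 0.8]
finger_gap: 0.0583
```

```bash
python3 - <<'E'
from h import *
T,s=pose(); print(T[:3,3],s["finger_gap"])
img,d,K,W=cam("wrist"); save("w3.png",img); P=pts(d,K,W); Q=(P-T[:3,3])@T[:3,:3]
M=(np.abs(Q[...,1])<.013)&(np.abs(Q[...,2])>.015)&(np.abs(Q[...,2])<.05)&(Q[...,0]<.05)&(Q[...,0]>-.06)
q=Q[M]; print(np.percentile(q[:,0],[50,95,99,100])); print(q[np.argsort(-q[:,0])[:5]])
(v,u)=np.where(M); print(v.min())
img,d,K,W=cam("scene"); save("s3.png",img); P=pts(d,K,W); Q=(P-T[:3,3])@T[:3,:3]
M=(np.abs(Q[...,1])<.02)&(np.abs(Q[...,2])<.06)&(Q[...,0]<.085)&(Q[...,0]>-.1)
v,u=np.where(M); q=Q[M]; k=np.argsort(-q[:,0])[:8]; print(q[k],u[k],v[k])
cv2.imwrite("pics/s3c.png",cv2.resize(img[150:320,60:260,::-1],None,fx=3.5,fy=3.5))
E
```

```text
[ 0.4633 -0.3013  0.1119] 0.05826770006116156
[-0.0444 -0.025  -0.0209 -0.0184]
[[-0.0184  0.0016  0.0302]
 [-0.0186 -0.0086  0.0302]
 [-0.0188 -0.0073 -0.0282]
 [-0.0191  0.0008  0.0301]
 [-0.0191 -0.0095 -0.0283]]
257
[[-0.0179 -0.0055 -0.0347]
 [-0.019   0.0011 -0.0352]
 [-0.0193 -0.0036 -0.0363]
 [-0.0196 -0.0014 -0.0362]
 [-0.0204 -0.0081 -0.0346]
 [-0.0212 -0.0085  0.0274]
 [-0.0213 -0.0013  0.0284]
 [-0.0214 -0.0038  0.0278]] [164 161 163 162 165 167 164 165] [226 226 226 226 225 209 209 209]
```

View pics/s3c.png

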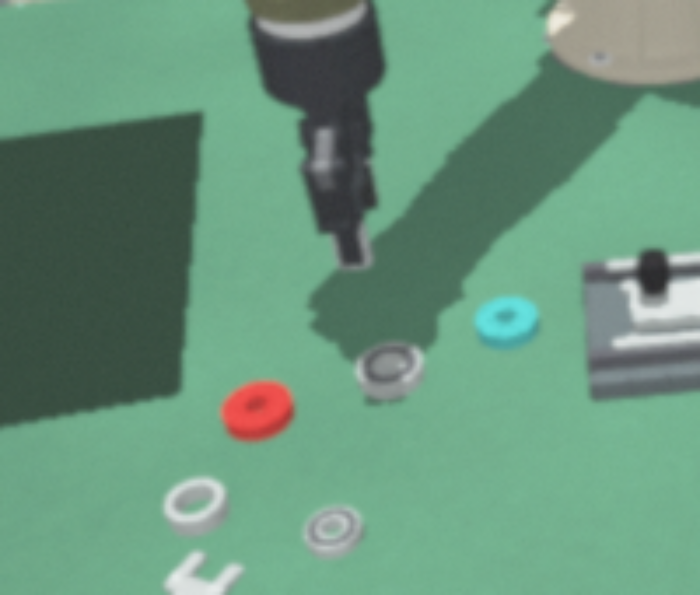

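View pics/w3.png

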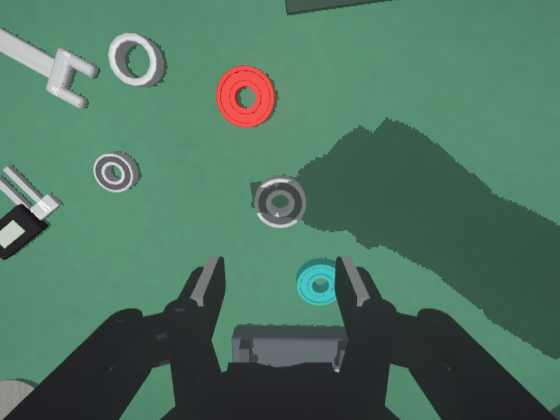

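step_arm(moves=[[[0,0,0,0.05,0,0.001,0.64],[0,0,0,0.08,-0.001,0.001,0.64],[0,0,0,0.08,-0.001,0.001,0.64],[0,0,0,0.08,-0.001,0.001,0.64]]])

```text
clock: 7.3
tcp_pos: [0.4638, -0.3014, 0.0338]
orientation: [-0.042, 0.707, -0.045, -0.704]
wrist_force: [0.7, -0.5, 0.4]
finger_gap: 0.0544
```

```bash
cat >> h.py <<'E'
def tips(n):
    T,s=pose(); img,d,K,W=cam("wrist"); save(n,img); P=pts(d,K,W); Q=(P-T[:3,3])@T[:3,:3]
    g=s["finger_gap"]/2
    for sg in (1,-1):
        M=(np.abs(Q[...,1])<.013)&(np.abs(Q[...,2]*sg-g)<.003)&(Q[...,0]<.03)&(Q[...,0]>-.06)
        q=Q[M]; q=q[np.argsort(-q[:,0])]; print("tip",q[:3].tolist()[0], "z",T[2,3]-q[2,0] )
    print(T[:3,3],s["finger_gap"],s["wrist_force"],s["clock"]); return img,P,Q
E
python3 - <<'E'
from h import *
img,P,Q=tips("w4.png")
for m in env.silhouettes("wrist","bearing_centre")[:1]:
    M=m["mask"]; q=P[M]; q=q[(q[:,2]>.008)&(q[:,2]<.02)]; print(m["confidence"],m["uv"],cv2.minEnclosingCircle(q[:,:2].astype(np.float32)))
E
```

```text
tip [0.02088958070077091, 0.00022097956804311667, 0.024766644218024315] z 0.01348879235053329
tip [-0.017807790373903887, -0.0029724456736725017, -0.02653383496881692] z 0.05211846149162887
[ 0.4638 -0.3014  0.0338] 0.05437192334200129 [ 0.7482 -0.4536  0.4228] 7.3
0.86 [221.7, 87.3] ((0.4792971909046173, -0.3930368721485138), 0.023570839315652847)
```

View pics/w4.png

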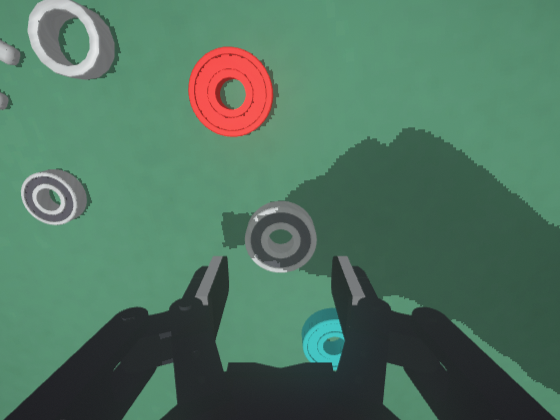

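```bash
python3 - <<'E'
from h import *
rel([0.4625,-0.3005,0.010],np.radians(173))
E
```

```text
rows~ 0.5045215746461212
[-0.0007, -0.0074, -0.0065, 0.025, -0.0017, 0.0028]
```

step_arm(moves=[[[0,-0.0074,-0.0065,0.012,-0.0015,0.0025,0.64],[0,-0.0074,-0.0065,0.025,-0.0017,0.0028,0.64],[0,-0.0074,-0.0065,0.025,-0.0017,0.0028,0.64]]])

```text
clock: 7.7
tcp_pos: [0.4615, -0.2997, 0.0084]
orientation: [0.044, -0.705, 0.043, 0.707]
wrist_force: [-0.4, 0.0, 0.3]
finger_gap: 0.0548
```

```bash
python3 - <<'E'
from h import *
img,P,Q=tips("w5.png")
rel([0.4625,-0.3005,-0.008],np.radians(173))
img,d,K,W=cam("scene"); cv2.imwrite("pics/s5c.png",cv2.resize(img[150:320,60:260,::-1],None,fx=3.5,fy=3.5))
E
```

```text
tip [0.010140715156259014, 0.006518376545646248, 0.025726825585456598] z -0.0015046446369823552
tip [0.009692216714055674, -0.01043992276435841, -0.027035811481245536] z -0.0011154075684475084
[ 0.4615 -0.2997  0.0084] 0.054755532210843505 [-0.3797  0.0487  0.2799] 7.7
rows~ 0.33849115628000526
[-0.0008, 0.002, 0.0013, 0.0169, 0.0006, -0.001]
```

View pics/w5.png

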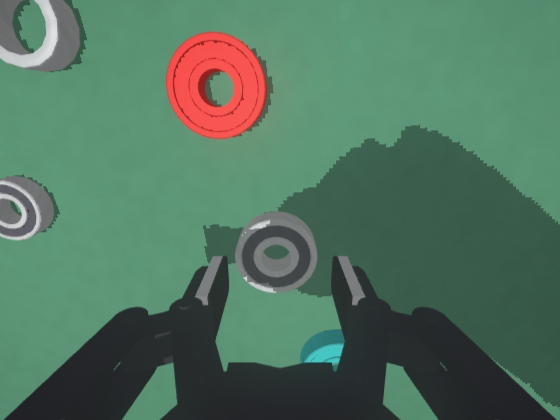

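View pics/s5c.png

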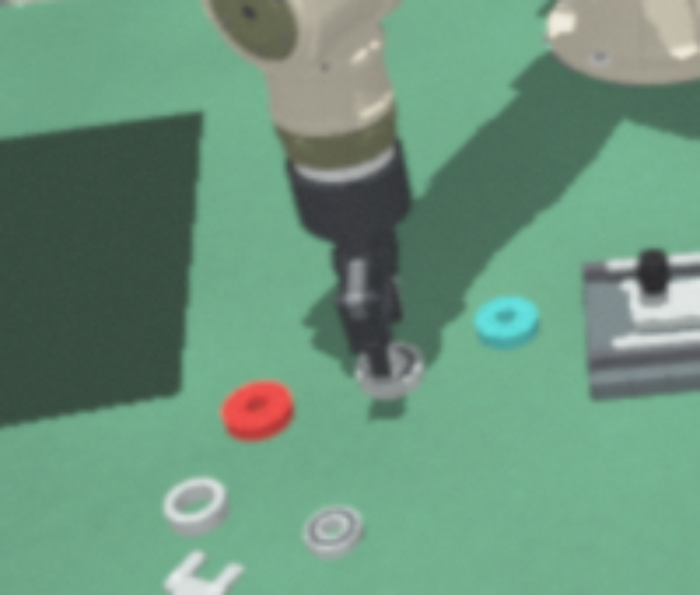

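step_arm(moves=[[[0,0,0,0.007,0.0006,-0.001,0.64],[0,0,0,0.014,0.0006,-0.001,0.64],[0,0,0,0.014,0.0006,-0.001,0.64]]])

```text
clock: 8.1
tcp_pos: [0.4621, -0.3002, -0.0059]
orientation: [0.044, -0.705, 0.043, 0.707]
wrist_force: [0.2, 0.0, 0.1]
finger_gap: 0.0546
```

```bash
python3 - <<'E'
from h import *
T,s=pose(); img,d,K,W=cam("wrist"); save("w6.png",img); P=pts(d,K,W); Q=(P-T[:3,3])@T[:3,:3]
print(T[:3,3],s["wrist_force"],s["finger_gap"])
for u in (200,210,215,220,225,340,345,355):
  for v in range(252,272,3): print(u,v,np.round(Q[v,u],4),end=' ')
  print()
E
```

```text
[ 0.4621 -0.3002 -0.0059] [0.2048 0.0235 0.1085] 0.05464765737607992
200 252 [-0.0061  0.004  -0.0438] 200 255 [-0.0063  0.0023 -0.0439] 200 258 [-0.0072  0.0008 -0.0438] 200 261 [-0.0063 -0.0015 -0.0442] 200 264 [-0.007  -0.0031 -0.0442] 200 267 [-0.0275  0.0069 -0.0382] 200 270 [-0.0288  0.006  -0.0379] 
210 252 [-0.0053  0.0036 -0.0384] 210 255 [-0.0061  0.0022 -0.0383] 210 258 [-0.0062  0.0003 -0.0384] 210 261 [-0.0282  0.0106 -0.0328] 210 264 [-0.0303  0.0102 -0.0324] 210 267 [-0.0338  0.0106 -0.0316] 210 270 [-0.0365  0.0106 -0.031 ] 
215 252 [-0.0067  0.0044 -0.0352] 215 255 [-0.0056  0.0019 -0.0356] 215 258 [-0.0251  0.0106 -0.031 ] 215 261 [nan nan nan] 215 264 [-0.0317  0.011  -0.0296] 215 267 [-0.0336  0.0105 -0.0293] 215 270 [-0.0362  0.0104 -0.0288] 
220 252 [-0.0058  0.0039 -0.0326] 220 255 [-0.0063  0.0022 -0.0326] 220 258 [-0.0253  0.0107 -0.0285] 220 261 [-0.0284  0.0107 -0.0279] 220 264 [-0.0304  0.0102 -0.0276] 220 267 [-0.0331  0.0102 -0.0271] 220 270 [-0.0362  0.0104 -0.0265] 
225 252 [-0.0056  0.0038 -0.0298] 225 255 [-0.0068  0.0025 -0.0297] 225 258 [-0.0244  0
[... 167 characters left out ...]
7  0.0038  0.0351] 340 255 [-0.006   0.0021  0.0352] 340 258 [-0.0248  0.0104  0.031 ] 340 261 [-0.0272  0.01    0.0306] 340 264 [-0.0308  0.0104  0.0299] 340 267 [-0.0343  0.0108  0.0292] 340 270 [-0.0364  0.0105  0.0288] 
345 252 [-0.0056  0.0038  0.038 ] 345 255 [-0.007   0.0026  0.0377] 345 258 [-0.0251  0.0106  0.0334] 345 261 [-0.0278  0.0104  0.0329] 345 264 [-0.0304  0.0102  0.0323] 345 267 [-0.0337  0.0105  0.0317] 345 270 [-0.0358  0.0101  0.0313] 
355 252 [-0.0048  0.0033  0.0438] 355 255 [-0.0056  0.0018  0.0438] 355 258 [-0.006   0.0002  0.0438] 355 261 [-0.0053 -0.0022  0.0442] 355 264 [-0.0066 -0.0033  0.0439] 355 267 [-0.026   0.006   0.0385] 355 270 [-0.0304  0.007   0.0374]
```

View pics/w6.png

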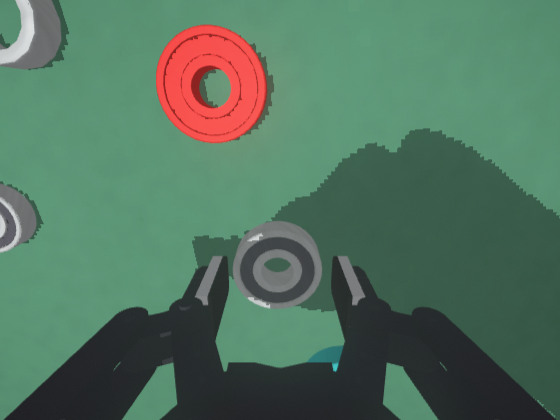

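step_arm(moves=[[[0,0,0,0.002,0.0004,-0.0004,0.64],[0,0,0,0.002,0.0004,-0.0004,0.5],[0,0,0,0.002,0.0004,-0.0004,0.45],[0,0,0,0.002,0.0004,-0.0004,0.4],[0,0,0,0.002,0.0004,-0.0004,0.4],[0,0,0,0.002,0.0004,-0.0004,0.4]]], force=40)

```text
clock: 8.75
tcp_pos: [0.4627, -0.3008, -0.0072]
orientation: [0.044, -0.705, 0.043, 0.707]
wrist_force: [-0.7, 1.2, 4.1]
finger_gap: 0.0432
```

```bash
python3 - <<'E'
from h import *
T,s=pose(); img,d,K,W=cam("wrist"); save("w7.png",img); P=pts(d,K,W); Q=(P-T[:3,3])@T[:3,:3]
print(T[:3],s["wrist_force"],s["finger_gap"])
for sg in(1,-1):
  M=(np.abs(Q[...,1])<.013)&(Q[...,2]*sg>.026)&(Q[...,2]*sg<.032)&(Q[...,0]<-.008)&(Q[...,0]>-.06)
  q=Q[M]; print(q[np.argsort(-q[:,0])][:8])
E
```

```text
[[-0.0022 -0.1227 -0.9924  0.4627]
 [ 0.0019 -0.9924  0.1227 -0.3008]
 [-1.     -0.0016  0.0025 -0.0072]] [-0.7296  1.2427  4.051 ] 0.04321981901140722
[[-0.008   0.0075  0.0294]
 [-0.008   0.0105  0.0271]
 [-0.008   0.0087  0.0288]
 [-0.0081  0.0069  0.03  ]
 [-0.0081  0.01    0.0304]
 [-0.0082  0.0088  0.0277]
 [-0.0082  0.0057  0.0273]
 [-0.0082  0.0082  0.0316]]
[[-0.008   0.0056 -0.0293]
 [-0.008   0.005  -0.031 ]
 [-0.008   0.013  -0.0261]
 [-0.008   0.0118 -0.029 ]
 [-0.0081  0.0001 -0.0319]
 [-0.0081  0.0087 -0.0297]
 [-0.0081  0.0124 -0.0267]
 [-0.0081  0.0082 -0.0297]]
```

View pics/w7.png

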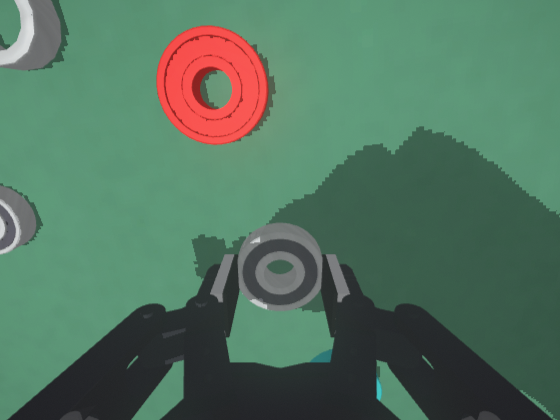

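```bash
python3 - <<'E'
from h import *
T,s=pose(); img,d,K,W=cam("wrist"); P=pts(d,K,W); Q=(P-T[:3,3])@T[:3,:3]
print(s["finger_gap"],s["wrist_force"])
for m in env.silhouettes("wrist","bearing_centre")[:2]:
    M=m["mask"]; q=Q[M]; z=P[M][:,2]; print(m["uv"],np.nanpercentile(z,[2,50,98]))
    k=(z>.011)&(z<.03); print(cv2.minEnclosingCircle(q[k][:,1:].astype(np.float32)), q[k][:,1:].min(0),q[k][:,1:].max(0))
v,u=np.mgrid[:420,:560]
for c in (229,233,236,240,245): print([ (r,np.round(Q[r,c],4).tolist()) for r in range(256,330,8)])
cv2.imwrite("pics/w7c.png",cv2.resize(img[215:330,190:370,::-1],None,fx=4.4,fy=4.4))
E
```

```text
0.043313919521204294 [-0.9695  2.0255  3.7067]
[282.2, 274.2] [0.0026 0.0136 0.0151]
((-0.00024162136833183467, 0.0007508673588745296), 0.024012498557567596) [-0.0241 -0.0204] [0.0236 0.0228]
[202.3, 78.1] [0.0075 0.0138 0.0153]
((0.08934459090232849, -0.027892081066966057), 0.023660792037844658) [ 0.066  -0.0511] [ 0.1128 -0.0047]
[(256, [-0.0223, 0.0102, -0.0246]), (264, [-0.0306, 0.0103, -0.0232]), (272, [-0.0393, 0.0112, -0.0218]), (280, [-0.0441, 0.0101, -0.0211]), (288, [-0.0471, 0.0081, -0.0207]), (296, [-0.049, 0.0054, -0.0205]), (304, [-0.0488, 0.0012, -0.0208]), (312, [-0.05, -0.002, -0.0208]), (320, [-0.0513, -0.0051, -0.0207]), (328, [-0.0523, -0.0085, -0.0208])]
[(256, [-0.0232, 0.0106, -0.0224]), (264, [-0.0308, 0.0104, -0.0213]), (272, [-0.0349, 0.0086, -0.0208]), (280, [-0.0366, 0.0053, -0.0207]), (288, [-0.0374, 0.0015, -0.0207]), (296, [-0.0382, -0.0023, -0.0208]), (304, [-0.0398, -0.0055, -0.0208]), (312, [-0.0408, -0.0092, -0.0208]), (320, [-0.0074, -0.0413, -0.0273]), (328, [-0.0076, -0.0471, -0.0276])]
[(256, [-0.0233, 0.0107, -0.0209]), (264, [-0.0253, 0.0073, 
[... 299 characters left out ...]
, [-0.0209, 0.0094, -0.0192]), (264, [-0.0215, 0.0052, -0.0193]), (272, [-0.0207, -0.0, -0.0196]), (280, [-0.0222, -0.0038, -0.0196]), (288, [-0.0216, -0.0091, -0.0199]), (296, [-0.0068, -0.0246, -0.0224]), (304, [-0.0077, -0.0296, -0.0225]), (312, [-0.0068, -0.0359, -0.0229]), (320, [-0.0066, -0.0419, -0.0232]), (328, [-0.0078, -0.0469, -0.0233])]
[(256, [-0.0211, 0.0095, -0.0166]), (264, [-0.0203, 0.0045, -0.0169]), (272, [-0.0206, -0.0, -0.017]), (280, [-0.0209, -0.0047, -0.0172]), (288, [-0.0228, -0.0083, -0.0171]), (296, [-0.0197, -0.0154, -0.0177]), (304, [-0.0071, -0.03, -0.0196]), (312, [-0.008, -0.035, -0.0197]), (320, [-0.007, -0.0416, -0.0201]), (328, [-0.0073, -0.0473, -0.0203])]
```

View pics/w7c.png

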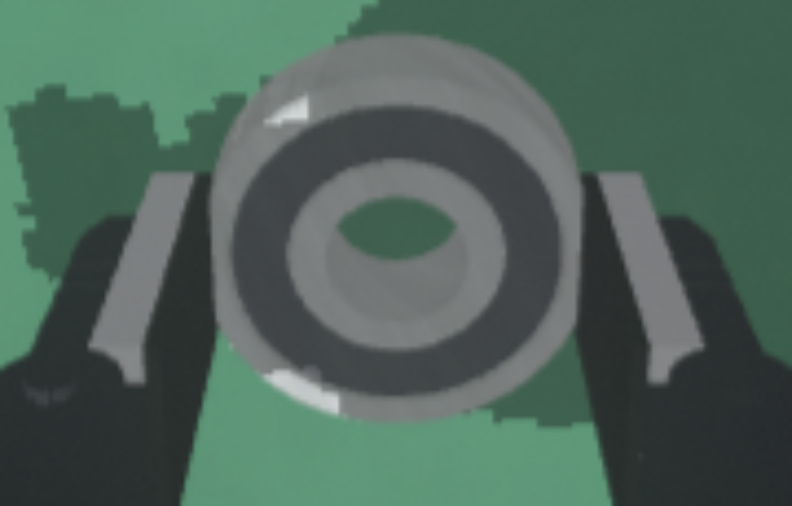

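step_arm(moves=[[[0,0,0,0,0,0,0.66],[0,0,0,0,0,0,0.66],[0,-0.002,-0.002,0.003,-0.0004,0.0004,0.66],[0,-0.002,-0.002,0.0065,-0.0004,0.0004,0.66],[0,-0.002,-0.002,0.0065,-0.0004,0.0004,0.66]]])

```text
clock: 9.4
tcp_pos: [0.4619, -0.3, -0.0145]
orientation: [0.045, -0.704, 0.042, 0.708]
wrist_force: [0.5, -0.9, 0.0]
finger_gap: 0.0567
```

```bash
python3 - <<'E'
from h import *
T,s=pose(); print(T[:3],s["wrist_force"],s["finger_gap"])
E
```

```text
[[-0.0049 -0.1227 -0.9924  0.4619]
 [ 0.005  -0.9924  0.1227 -0.3   ]
 [-1.     -0.0044  0.0055 -0.0145]] [ 0.4681 -0.9196  0.0006] 0.05673309851039205
```

```bash
python3 - <<'E'
from h import *
rel([0.4625,-0.3005,-0.014],np.radians(173))
E
```

```text
rows~ 0.04725364201295301
[-0.0008, 0.0055, 0.0044, -0.0005, 0.0004, -0.0007]
```

step_arm(moves=[[[0,0.0055,0.0044,-0.0005,0.0004,-0.0007,0.66],[0,0.0055,0.0044,-0.0005,0.0004,-0.0007,0.5],[0,0.0055,0.0044,-0.0005,0.0004,-0.0007,0.4],[0,0.0055,0.0044,-0.0005,0.0004,-0.0007,0.4],[0,0.0055,0.0044,-0.0005,0.0004,-0.0007,0.4],[0,0.0055,0.0044,-0.0005,0.0004,-0.0007,0.4]]], force=40)

```text
clock: 10.0
tcp_pos: [0.4626, -0.3004, -0.0138]
orientation: [-0.043, 0.706, -0.043, -0.706]
wrist_force: [-1.4, 1.3, 3.9]
finger_gap: 0.0442
```

```bash
python3 - <<'E'
from h import *
T,s=pose(); print(T[:3],s["wrist_force"],s["finger_gap"])
img,d,K,W=cam("wrist"); cv2.imwrite("pics/w8c.png",cv2.resize(img[215:330,190:370,::-1],None,fx=4.4,fy=4.4))
E
```

```text
[[ 0.0002 -0.1227 -0.9924  0.4626]
 [-0.0001 -0.9924  0.1227 -0.3004]
 [-1.      0.     -0.0002 -0.0138]] [-1.4475  1.2916  3.8593] 0.04420467156594106
```

View pics/w8c.png

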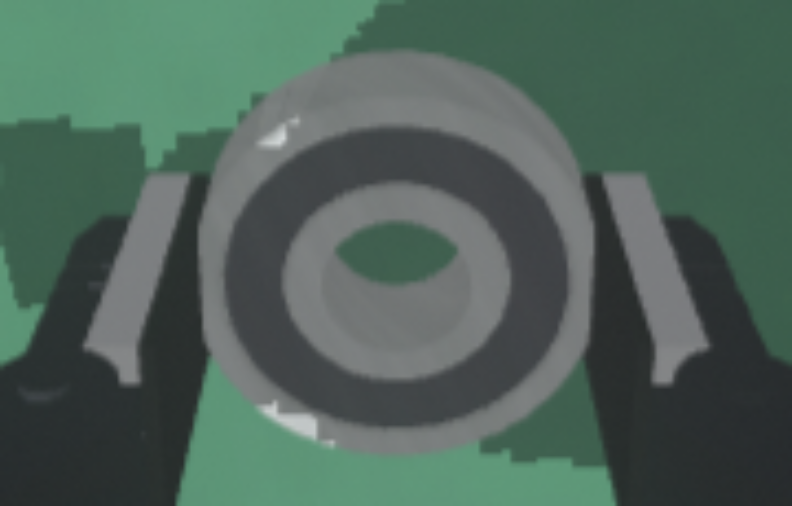

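step_arm(moves=[[[0,0,0,-0.005,0,0,0.4],[0,0,0,-0.02,0,0,0.4],[0,0,0,-0.03,0,0,0.4],[0,0,0,-0.03,0,0,0.4]]])

```text
clock: 10.45
tcp_pos: [0.4637, -0.3014, 0.0177]
orientation: [-0.043, 0.707, -0.044, -0.705]
wrist_force: [0.2, -0.8, -0.5]
finger_gap: 0.0442
```

```bash
cat >>h.py <<'E'
def held():
    T,s=pose(); img,d,K,W=cam("wrist"); P=pts(d,K,W); Q=(P-T[:3,3])@T[:3,:3]
    print(T[:3,3],s["wrist_force"],s["finger_gap"],s["clock"])
    M=(np.abs(Q[...,1])<.03)&(np.abs(Q[...,2])<.019)&(Q[...,0]>-.045)&(Q[...,0]<.01)
    q=Q[M]; h,e=np.histogram(q[:,0],bins=np.arange(-.045,.01,.001)); k=h.argmax(); print("top face x",e[k],h[k])
    k=np.abs(q[:,0]-e[k])<.002; qq=q[k]
    A=np.c_[qq[:,1:],np.ones(len(qq))]; pl=np.linalg.lstsq(A,qq[:,0],rcond=None)[0]; print("plane x=a y+b z+c",pl)
    print("ext",qq[:,1:].min(0),qq[:,1:].max(0)); 
    return img,P,Q
E
python3 - <<'E'
from h import *
img,P,Q=held(); save("w9.png",img)
E
```

```text
[ 0.4637 -0.3014  0.0177] [ 0.2032 -0.8013 -0.5407] 0.04418755647013473 10.45
top face x -0.027999999999999983 2630
plane x=a y+b z+c [-0.0003 -0.001  -0.0275]
ext [-0.0233 -0.019 ] [0.0239 0.019 ]
```

View pics/w9.png

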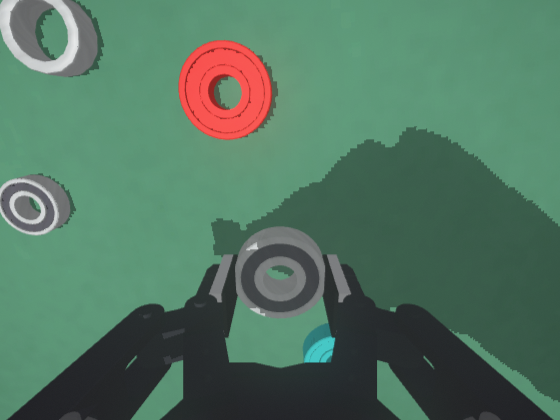

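```bash
python3 - <<'E'
from h import *
rel([0.487,0.045,0.24],np.radians(173))
E
```

```text
rows~ 8.247446371182974
[-0.0008, -0.0018, -0.0012, -0.2235, -0.3461, 0.0185]
```

step_arm(moves=[[[0,0,0,-0.05,0,0,0.4],[0,0,0,-0.1,0,0,0.4],[0,0,0,-0.14,-0.03,0.002,0.4],[0,0,0,-0.18,-0.06,0.005,0.4],[0,0,0,-0.2235,-0.1,0.008,0.4],[0,0,0,-0.2235,-0.15,0.01,0.4],[0,0,0,-0.2235,-0.2,0.012,0.4],[0,0,0,-0.2235,-0.25,0.015,0.4],[0,0,0,-0.2235,-0.3,0.017,0.4],[0,-0.002,-0.001,-0.2235,-0.346,0.0185,0.4],[0,-0.002,-0.001,-0.2235,-0.346,0.0185,0.4],[0,-0.002,-0.001,-0.2235,-0.346,0.0185,0.4]]])

```text
clock: 11.7
tcp_pos: [0.4866, 0.0462, 0.2394]
orientation: [0.042, -0.705, 0.042, 0.706]
wrist_force: [0.7, 0.3, -0.9]
finger_gap: 0.0443
```

```bash
python3 - <<'E'
from h import *
img,P,Q=held(); save("w10.png",img); np.save("w10P.npy",P)
for t in ["bore","slide_handle","lever_ball"]:
  for m in env.silhouettes("wrist",t)[:2]:
    q=P[m["mask"]]; q=q[np.isfinite(q[:,0])]; print(t,m["confidence"],m["uv"],np.percentile(q,[2,50,98],axis=0).tolist())
E
```

```text
[0.4866 0.0462 0.2394] [ 0.7312  0.3488 -0.9074] 0.04431566005153333 11.7
top face x -0.027999999999999983 2660
plane x=a y+b z+c [-0.0012 -0.0017 -0.0275]
ext [-0.0234 -0.019 ] [0.024 0.019]
bore 0.62 [276.0, 137.5] [[0.45432200427995917, -0.11139301996416867, 0.035768634133808486], [0.4841231041162072, 0.0008478609116465315, 0.03869808670055677], [0.5320306982142451, 0.08761147868029856, 0.07921250982192125]]
slide_handle 0.91 [272.1, 140.3] [[0.45455468119402265, -0.11106230476079246, 0.035780566951885175], [0.48428074727767956, 0.0009709185771188261, 0.03878388503101049], [0.5321045712872026, 0.0873087479008184, 0.07921422720931362]]
lever_ball 0.85 [20.5, 355.8] [[0.600654294000817, 0.030982893256545258, 0.2154784109552817], [0.6309837562835487, 0.07715255660271429, 0.2672524536649521], [0.6401942420444169, 0.191914498530671, 0.27857864377485503]]
lever_ball 0.18 [272.1, 141.2] [[0.4539795498812977, -0.11142025342380991, 0.035768681556267175], [0.4839402967978985, 0.0011487626005221609, 0.03880766405823524], [0.5320761236238475, 0.0876594785465672, 0.07922418572789382]]
```

View pics/w10.png

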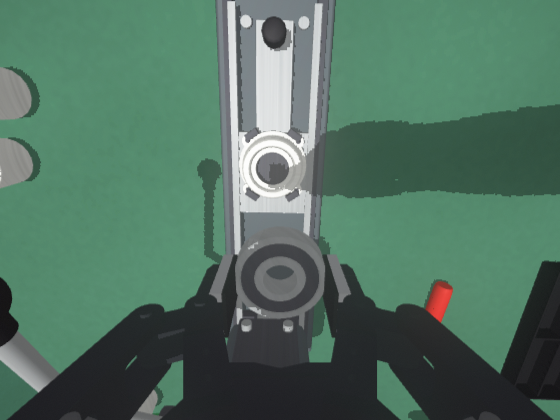

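```bash
python3 - <<'E'
from h import *
P=np.load("w10P.npy"); v,u=np.mgrid[:420,:560]
R0=(v<230)&(v>110)&(u>230)&(u<320)
z=P[...,2][R0]; h,e=np.histogram(z,bins=np.arange(.02,.08,.002)); print([(round(a,3),b) for a,b in zip(e,h)])
M=R0&(np.abs(P[...,2]-.067)<.003); q=P[M]; print(M.sum(), np.median(q[:,2]))
c,r=cv2.minEnclosingCircle(q[:,:2].astype(np.float32)); print("face",c,r)
rr=np.hypot(*(q[:,:2]-c).T); print(np.percentile(rr,[0,1,50,99,100]))
# inner edge: per angle min radius ; outer: max
a=np.arctan2(q[:,1]-c[1],q[:,0]-c[0])
def fit(X):
    A=np.c_[2*X,np.ones(len(X))]; s=np.linalg.lstsq(A,(X**2).sum(1),rcond=None)[0]; return s[:2],np.sqrt(s[2]+s[:2]@s[:2])
for f in (np.argmin,np.argmax):
    X=[]
    for k in np.arange(-np.pi,np.pi,.15):
        i=np.where(np.abs(a-k)<.075)[0]
        if len(i)>3: X.append(q[i[f(rr[i])],:2])
    X=np.array(X); ce,ra=fit(X); res=np.hypot(*(X-ce).T)-ra; X=X[np.abs(res)<.002]; print(fit(X),len(X))
M=(P[...,2]>.074)&(P[...,2]<.084)&(v<60)&(u>230)&(u<320); q=P[M]; print("knob",cv2.minEnclosingCircle(q[:,:2].astype(np.float32)),np.median(q[:,2]),M.sum())
i=cv2.imread("pics/w10.png")[0:230,200:350]; cv2.imwrite("pics/c10.png",cv2.resize(i,None,fx=2.6,fy=2.6))
E
```

```text
[(np.float64(0.02), np.int64(930)), (np.float64(0.022), np.int64(1064)), (np.float64(0.024), np.int64(15)), (np.float64(0.026), np.int64(0)), (np.float64(0.028), np.int64(6)), (np.float64(0.03), np.int64(4)), (np.float64(0.032), np.int64(35)), (np.float64(0.034), np.int64(704)), (np.float64(0.036), np.int64(1957)), (np.float64(0.038), np.int64(1543)), (np.float64(0.04), np.int64(187)), (np.float64(0.042), np.int64(268)), (np.float64(0.044), np.int64(302)), (np.float64(0.046), np.int64(110)), (np.float64(0.048), np.int64(681)), (np.float64(0.05), np.int64(532)), (np.float64(0.052), np.int64(32)), (np.float64(0.054), np.int64(24)), (np.float64(0.056), np.int64(25)), (np.float64(0.058), np.int64(36)), (np.float64(0.06), np.int64(301)), (np.float64(0.062), np.int64(402)), (np.float64(0.064), np.int64(349)), (np.float64(0.066), np.int64(817)), (np.float64(0.068), np.int64(110)), (np.float64(0.07), np.int64(0)), (np.float64(0.072), np.int64(0)), (np.float64(0.074), np.int64(0)), (np.float64(0.076), np.int64(0))]
1276 0.06671642366145708
face (0.4922947883605957, 0.0303372573107481) 0.03392293304204941
[0.0191 0.0248 0.0294 0.0338 0.0339]
(array([0.4923, 0.0304]), np.float64(0.025020863645166286)) 38
(array([0.4924, 0.0303]), np.float64(0.033607159111624804)) 42
knob ((0.4733051061630249, -0.1029345840215683), 0.011930711567401886) 0.07880028629392638 551
```

View pics/c10.png

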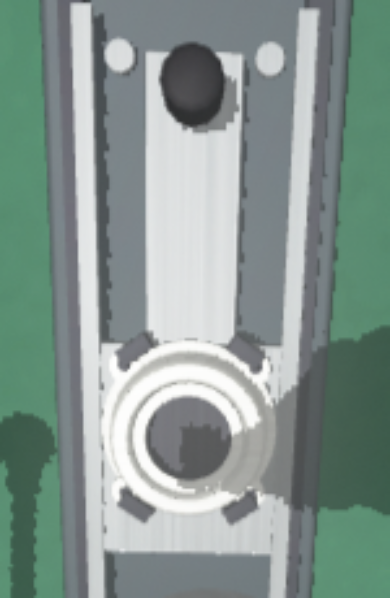

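```bash
python3 - <<'E'
from h import *
rel([0.493,0.0306,0.068],np.radians(172))
E
```

```text
rows~ 3.4459421343522036
[0.0143, 0.0007, -0.0005, 0.1717, 0.0119, -0.0078]
```

step_arm(moves=[[[0.014,0.0007,-0.0005,0.05,0.0119,-0.0078,0.4],[0.014,0.0007,-0.0005,0.1,0.0119,-0.0078,0.4],[0.014,0.0007,-0.0005,0.14,0.0119,-0.0078,0.4],[0.014,0.0007,-0.0005,0.16,0.0119,-0.0078,0.4],[0.014,0.0007,-0.0005,0.1717,0.0119,-0.0078,0.4],[0.014,0.0007,-0.0005,0.1717,0.0119,-0.0078,0.4]]])

```text
clock: 12.5
tcp_pos: [0.4921, 0.0295, 0.0668]
orientation: [0.05, -0.704, 0.05, 0.706]
wrist_force: [-0.4, 0.3, -1.2]
finger_gap: 0.0444
```

```bash
python3 - <<'E'
from h import *
img,P,Q=held(); save("w11.png",img)
v,u=np.mgrid[:420,:560]
# face outer circle with what is visible
M=(np.abs(P[...,2]-.067)<.002); q=P[M]; q=q[np.hypot(q[:,0]-.4923,q[:,1]-.0304)<.04]; print(len(q)); 
a=np.arctan2(q[:,1]-.0304,q[:,0]-.4923); rr=np.hypot(q[:,0]-.4923,q[:,1]-.0304)
X=[]
for k in np.arange(-np.pi,np.pi,.1):
    i=np.where(np.abs(a-k)<.05)[0]
    if len(i)>3: X.append(q[i[rr[i].argmax()],:2])
X=np.array(X); A=np.c_[2*X,np.ones(len(X))]; s=np.linalg.lstsq(A,(X**2).sum(1),rcond=None)[0]; print(s[:2],np.sqrt(s[2]+s[:2]@s[:2]),len(X))
rel([0.493,0.0306,0.05],np.radians(172))
T,s=pose();print(T)
img,d,K,W=cam("scene"); cv2.imwrite("pics/s11c.png",cv2.resize(img[130:270,210:430,::-1],None,fx=3.5,fy=3.5))
E
```

```text
[0.4921 0.0295 0.0668] [-0.4298  0.2747 -1.1883] 0.044443773196588064 12.5
top face x -0.027999999999999983 2665
plane x=a y+b z+c [-0.0005 -0.0011 -0.0276]
ext [-0.023 -0.019] [0.0241 0.019 ]
2066
[0.4924 0.0301] 0.03333816875223945 32
rows~ 0.36336152312636405
[-0.0013, 0.0003, -0.0001, 0.0181, -0.0009, 0.0003]
[[-0.0003 -0.1405 -0.9901  0.4932]
 [-0.0001 -0.9901  0.1405  0.0297]
 [-1.      0.0001  0.0003  0.0681]
 [ 0.      0.      0.      1.    ]]
```

View pics/w11.png

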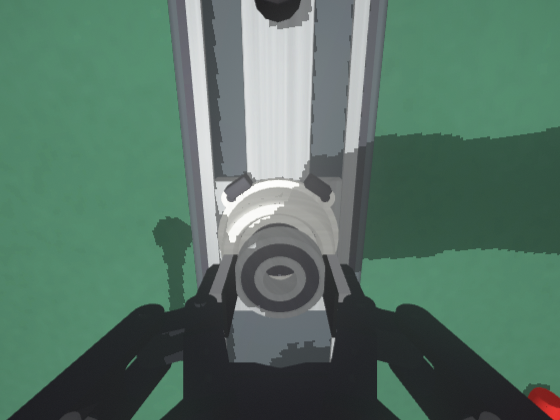

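View pics/s11c.png

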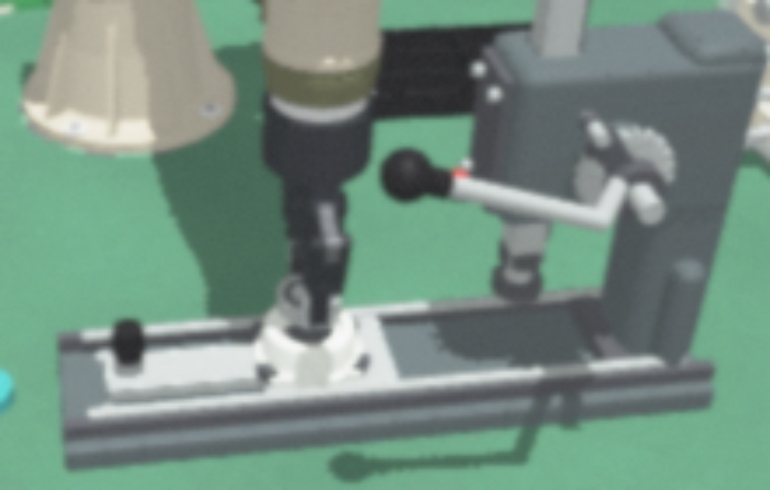

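step_arm(moves=[[[0,0,0,0.008,-0.0007,0.0003,0.4],[0,0,0,0.014,-0.0007,0.0003,0.4],[0,0,0,0.016,-0.0007,0.0003,0.4],[0,0,0,0.018,-0.0007,0.0003,0.4],[0,0,0,0.018,-0.0007,0.0003,0.4]]])

```text
clock: 13.1
tcp_pos: [0.4937, 0.0307, 0.0508]
orientation: [-0.05, 0.706, -0.05, -0.705]
wrist_force: [0.3, -0.5, -1.2]
finger_gap: 0.0442
```

```bash
python3 - <<'E'
from h import *
img,P,Q=held(); save("w12.png",img)
T,s=pose();print(T,s["wrist_force"])
E
```

```text
[0.4937 0.0307 0.0508] [ 0.2854 -0.4617 -1.2264] 0.04424267559541388 13.1
top face x -0.027999999999999983 2640
plane x=a y+b z+c [-0.0006  0.0001 -0.0276]
ext [-0.0235 -0.019 ] [0.0238 0.019 ]
[[ 0.0015 -0.1398 -0.9902  0.4939]
 [-0.0002 -0.9902  0.1398  0.0307]
 [-1.      0.     -0.0015  0.051 ]
 [ 0.      0.      0.      1.    ]] [ 0.3798  0.621  -1.1899]
```

View pics/w12.png

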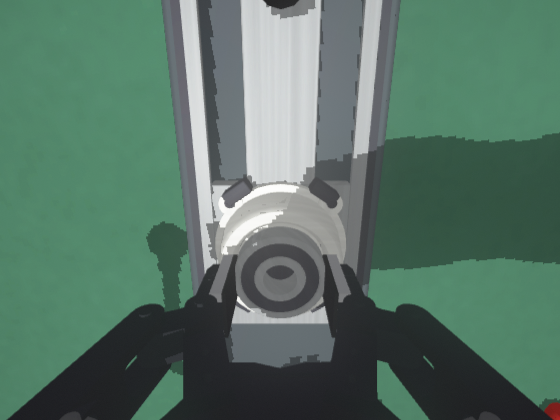

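step_arm(moves=[[[0,0,0,0.001,0,0.0003,0.4],[0,0,0,0.0022,0,0.0005,0.4],[0,0,0,0.0022,0,0.0005,0.4]]])

```text
clock: 13.45
tcp_pos: [0.494, 0.0307, 0.0505]
orientation: [-0.049, 0.707, -0.05, -0.704]
wrist_force: [-2.5, -0.0, 12.3]
finger_gap: 0.0444
```

step_arm(moves=[[[0,0,0,-0.0008,0,0.001,0.4],[0,0,0,-0.0008,0,0.001,0.4]]])

```text
clock: 13.65
tcp_pos: [0.4933, 0.0308, 0.0518]
orientation: [-0.049, 0.707, -0.05, -0.704]
wrist_force: [0.1, -0.7, -1.0]
finger_gap: 0.0445
```

step_arm(moves=[[[0,0,0,0.001,0,0,0.4],[0,0,0,0.001,0,0,0.4]]])

```text
clock: 13.85
tcp_pos: [0.4933, 0.0309, 0.0507]
orientation: [-0.049, 0.707, -0.05, -0.704]
wrist_force: [-0.3, 0.5, 1.5]
finger_gap: 0.0446
```

```bash
python3 - <<'E'
from h import *
img,P,Q=held(); save("w13.png",img)
M=(np.abs(P[...,2]-.067)<.002); q=P[M]; q=q[np.hypot(q[:,0]-.4923,q[:,1]-.0304)<.04]; print(len(q),np.median(q[:,2])); 
T,s=pose(); print(s["wrist_force"],s["tcp_pos"])
E
```

```text
[0.4933 0.0309 0.0507] [-0.2618  0.5099  1.5384] 0.044591500137155925 13.85
top face x -0.027999999999999983 2643
plane x=a y+b z+c [-0.001  -0.0008 -0.0276]
ext [-0.0231 -0.019 ] [0.0239 0.019 ]
2622 0.06695853387058175
[ 0.4826 -0.5685  1.2163] [0.4933 0.0309 0.0507]
```

step_arm(moves=[[[0,0,0,0.0008,0,0,0.4],[0,0,0,0.0016,0,0,0.4],[0,0,0,0.0016,0,0,0.4]]])

```text
clock: 14.2
tcp_pos: [0.4934, 0.0309, 0.0505]
orientation: [-0.049, 0.707, -0.05, -0.704]
wrist_force: [-4.2, -1.3, 14.9]
finger_gap: 0.0442
```

```bash
python3 - <<'E'
from h import *
img,P,Q=held(); save("w13.png",img)
T,s=pose(); print(s["wrist_force"],s["tcp_pos"],s["ft_torque"])
M=(np.abs(P[...,2]-.067)<.004); 
n=np.abs(Q[...,1])<.03; t=n&(np.abs(Q[...,2])<.019)&(np.abs(Q[...,0]+.0275)<.002); print(np.median(P[t][:,2]), np.median(P[M][:,2]))
E
```

```text
[0.4934 0.0309 0.0505] [-4.2221 -1.3172 14.9176] 0.04419889058301337 14.2
top face x -0.027999999999999983 2613
plane x=a y+b z+c [ 0.      0.001  -0.0276]
ext [-0.0235 -0.019 ] [0.0242 0.019 ]
[-4.4284  0.4218 16.3146] [0.4934 0.0309 0.0505] [0.0779 1.3123 0.0751]
0.07806556779065107 0.06679926183970915
```

View pics/w13.png

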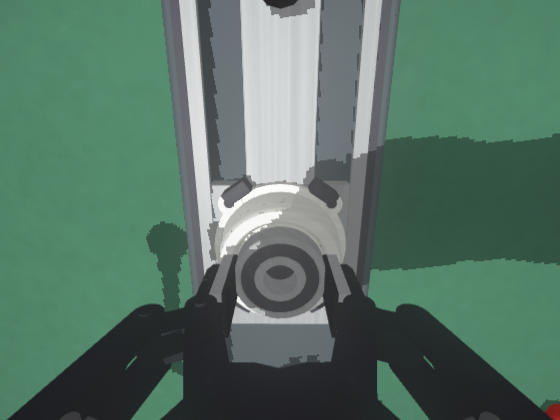

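step_arm(moves=[[[0,0,0,-0.001,0,0.0016,0.4],[0,0,0,-0.001,0,0.0016,0.4],[0,0,0,0.0005,0,0.0016,0.4],[0,0,0,0.0018,0,0.0016,0.4],[0,0,0,0.0018,0,0.0016,0.4]]])

```text
clock: 14.75
tcp_pos: [0.4919, 0.0311, 0.0505]
orientation: [-0.049, 0.707, -0.05, -0.703]
wrist_force: [-5.1, 0.2, 20.0]
finger_gap: 0.0441
```

```bash
cat >>h.py <<'E'
def seat():
    img,P,Q=held(); T,s=pose(); print(s["wrist_force"],s["tcp_pos"],s["ft_torque"])
    M=(np.abs(P[...,2]-.067)<.004); n=np.abs(Q[...,1])<.03; t=n&(np.abs(Q[...,2])<.019)&(np.abs(Q[...,0]+.0275)<.002); print("proud",np.median(P[t][:,2])- np.median(P[M][:,2]))
    return img,P,Q
E
python3 -c "from h import *; seat()"
```

```text
[0.4919 0.0311 0.0505] [-5.1142  0.1603 19.9811] 0.0440715675423368 14.75
top face x -0.027999999999999983 2656
plane x=a y+b z+c [ 0.0004 -0.001  -0.0276]
ext [-0.0233 -0.019 ] [0.0241 0.019 ]
[-5.5771  0.676  20.4418] [0.4919 0.0311 0.0505] [0.1317 1.7547 0.0024]
proud 0.011276718867902824
```

step_arm(moves=[[[0,0,0,-0.001,0,-0.0012,0.4],[0,0,0,-0.0008,0,-0.0012,0.4],[0,0,0,-0.0008,0,-0.0012,0.6],[0,0,0,-0.0008,0,-0.0012,0.66],[0,0,0,-0.0008,0,-0.0012,0.66],[0,0,0,-0.0008,0,-0.0012,0.66]]])

```text
clock: 15.4
tcp_pos: [0.493, 0.0309, 0.0511]
orientation: [-0.049, 0.707, -0.05, -0.704]
wrist_force: [-0.4, 0.1, -0.4]
finger_gap: 0.0562
```

```bash
cat >>h.py <<'E'
def brg(name):
    T,s=pose(); img,d,K,W=cam("wrist"); save(name,img); P=pts(d,K,W)
    print(T[:3,3],s["wrist_force"],s["finger_gap"],s["clock"])
    r=np.hypot(P[...,0]-.4923,P[...,1]-.0304); M=(r<.025)&(P[...,2]>.070)&(P[...,2]<.085); q=P[M]
    A=np.c_[q[:,0]-.4923,q[:,1]-.0304,np.ones(len(q))]
    k=np.ones(len(q),bool)
    for _ in range(6):
        pl=np.linalg.lstsq(A[k],q[k,2],rcond=None)[0]; k=np.abs(A@pl-q[:,2])<.0012
    print("top plane",pl,k.sum()); c=cv2.minEnclosingCircle(q[k][:,:2].astype(np.float32)); print(c, "face z",np.median(P[(r>.026)&(r<.031)&(np.abs(P[...,2]-.067)<.004)][:,2]))
    return img,P
E
python3 -c "from h import *; brg('w14.png')"
```

```text
[0.493  0.0309 0.0511] [-0.4178  0.1269 -0.3763] 0.05618942285262427 15.4
top plane [-0.0011  0.0002  0.0758] 4851
((0.4919680058956146, 0.03065197542309761), 0.023936934769153595) face z 0.06715661756180988
```

View pics/w14.png

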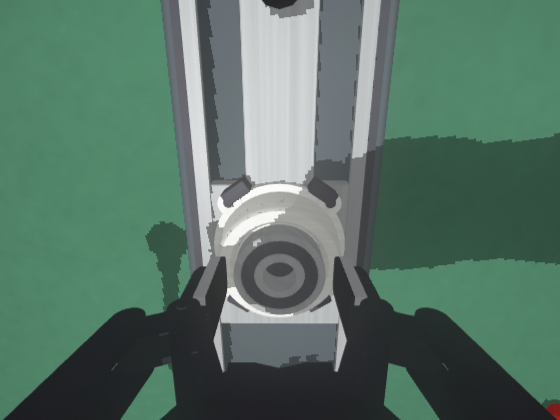

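```bash
python3 - <<'E'
from h import *
rel([0.4733,-0.1029,0.12],np.radians(172)); rel([0.4733,-0.1029,0.042],np.radians(172))
E
```

```text
rows~ 3.0361245613115386
[-0.0002, -0.0053, -0.0002, -0.0688, 0.1353, 0.0005]
rows~ 2.711960896593578
[-0.0002, -0.0053, -0.0002, 0.0092, 0.1353, 0.0009]
```

step_arm(moves=[[[0,0,0,-0.02,0,0,0.66],[0,0,0,-0.05,0,0,0.66],[0,0,0,-0.0688,0.02,0,0.6],[0,-0.005,0,-0.0688,0.06,0,0.55],[0,-0.005,0,-0.0688,0.1,0.0005,0.55],[0,-0.005,0,-0.0688,0.1353,0.0005,0.55],[0,-0.005,0,-0.0688,0.1353,0.0005,0.55],[0,-0.005,0,-0.0688,0.1353,0.0005,0.55]]])

```text
clock: 16.25
tcp_pos: [0.4731, -0.1035, 0.1199]
orientation: [-0.05, 0.705, -0.05, -0.705]
wrist_force: [-0.4, -0.2, -0.7]
finger_gap: 0.0472
```

```bash
python3 - <<'E'
from h import *
T,s=pose(); img,d,K,W=cam("wrist"); save("w15.png",img); P=pts(d,K,W)
q=P[(P[...,2]>.074)&(P[...,2]<.084)&(np.hypot(P[...,0]-.473,P[...,1]+.103)<.02)]; print(len(q),cv2.minEnclosingCircle(q[:,:2].astype(np.float32)))
r=np.hypot(P[...,0]-.4923,P[...,1]-.0304); q=P[(r<.024)&(P[...,2]>.07)&(P[...,2]<.085)]; print(len(q),np.median(q,0) if len(q) else 0)
print(T[:3,3],s["finger_gap"])
rel([0.4733,-0.1029,0.042],np.radians(172))
E
```

```text
777 ((0.47316592931747437, -0.1034674197435379), 0.011968224309384823)
845 [0.4895 0.0158 0.0755]
[ 0.4731 -0.1035  0.1199] 0.04722422747680503
rows~ 1.557171255857427
[-0.0009, 0.0, 0.0003, 0.0779, 0.0002, -0.0002]
```

View pics/w15.png

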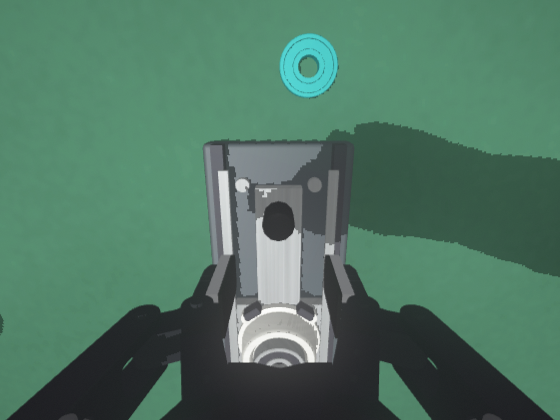

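step_arm(moves=[[[0,0,0,0.04,0.0,0,0.5],[0,0,0,0.074,0,0,0.5],[0,0,0,0.074,0,0,0.45],[0,0,0,0.074,0,0,0.3],[0,0,0,0.074,0,0,0.15],[0,0,0,0.074,0,0,0.15],[0,0,0,0.074,0,0,0.15]]], force=30)

```text
clock: 17.0
tcp_pos: [0.4746, -0.1019, 0.0467]
orientation: [-0.05, 0.706, -0.049, -0.704]
wrist_force: [5.2, 3.5, -10.8]
finger_gap: 0.0228
```

```bash
python3 - <<'E'
from h import *
T,s=pose(); img,d,K,W=cam("wrist"); save("w16.png",img); print(T[:3],s["wrist_force"],s["finger_gap"])
d=np.array([.0190,.1333,0]);d/=np.linalg.norm(d); print((T[:3,:3].T@d)*.18)
E
```

```text
[[ 0.0028 -0.1389 -0.9903  0.4746]
 [ 0.0016 -0.9903  0.1389 -0.1019]
 [-1.     -0.002  -0.0025  0.0467]] [  5.2161   3.5432 -10.7947] 0.02282590049793842
[ 0.0004 -0.18   -0.0004]
```

View pics/w16.png

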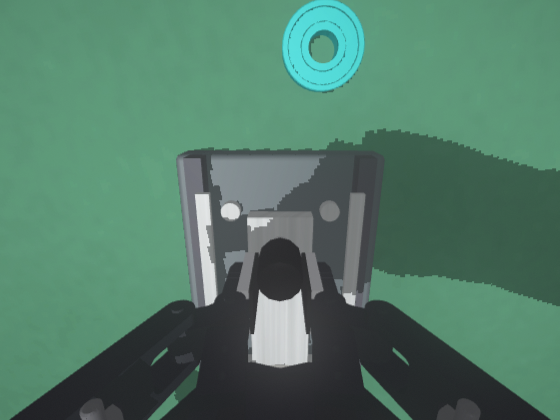

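step_arm(moves=[[[0,0,0,0.0005,-0.006,0,0.15],[0,0,0,0.0005,-0.018,0,0.15],[0,0,0,0.0005,-0.032,0,0.15],[0,0,0,0.0005,-0.046,0,0.15],[0,0,0,0.0005,-0.06,0,0.15],[0,0,0,0.0005,-0.074,0,0.15],[0,0,0,0.0005,-0.088,0,0.15],[0,0,0,0.0005,-0.1,0,0.15],[0,0,0,0.0005,-0.11,0,0.15],[0,0,0,0.0005,-0.115,0,0.15]]])

```text
clock: 18.05
tcp_pos: [0.4908, 0.0122, 0.0468]
orientation: [-0.049, 0.706, -0.049, -0.704]
wrist_force: [1.7, -4.9, -11.1]
finger_gap: 0.0226
```

```bash
python3 - <<'E'
from h import *
T,s=pose(); print(T[:3,3],s["wrist_force"],s["finger_gap"])
img,d,K,W=cam("scene"); save("s17.png",img); cv2.imwrite("pics/s17c.png",cv2.resize(img[130:270,210:430,::-1],None,fx=3.5,fy=3.5))
d=np.array([.0190,.1333,0]);d/=np.linalg.norm(d); print((T[:3,:3].T@d)*.06)
E
```

```text
[0.4908 0.0122 0.0468] [  1.7106  -4.8717 -11.1348] 0.022619230776989768
[ 0.     -0.06   -0.0002]
```

View pics/s17c.png

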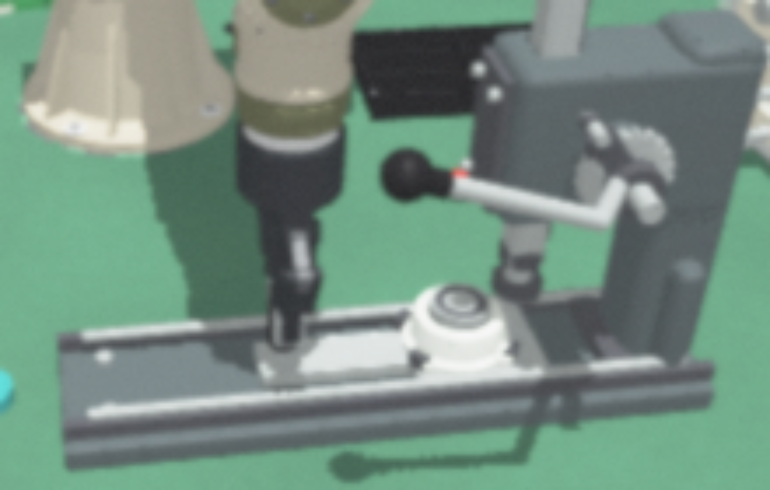

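step_arm(moves=[[[0,0,0,0.0,-0.008,0,0.15],[0,0,0,0.0,-0.016,0,0.15],[0,0,0,0.0,-0.024,0,0.15],[0,0,0,0.0,-0.03,0,0.15],[0,0,0,0.0,-0.034,0,0.15],[0,0,0,0.0,-0.036,0,0.15]]])

```text
clock: 18.7
tcp_pos: [0.4959, 0.0482, 0.0468]
orientation: [-0.049, 0.707, -0.049, -0.704]
wrist_force: [2.9, -3.9, -11.2]
finger_gap: 0.0228
```

step_arm(moves=[[[0,0,0,0.0,-0.003,0,0.15],[0,0,0,0.0,-0.006,0,0.15],[0,0,0,0.0,-0.009,0,0.15],[0,0,0,0.0,-0.01,0,0.15]]])

```text
clock: 19.1
tcp_pos: [0.4966, 0.0536, 0.0467]
orientation: [-0.047, 0.706, -0.053, -0.705]
wrist_force: [0.1, -21.4, -10.7]
finger_gap: 0.0225
```

step_arm(moves=[[[0,0,0,0,-0.001,0,0.15],[0,0,0,0,-0.001,0,0.3],[0,0,0,0,-0.001,0,0.55],[0,0,0,0,-0.001,0,0.55],[0,0,0,0,-0.001,0,0.55]]])

```text
clock: 19.6
tcp_pos: [0.4972, 0.0549, 0.0475]
orientation: [-0.047, 0.707, -0.053, -0.704]
wrist_force: [0.3, -0.7, -0.4]
finger_gap: 0.0467
```

step_arm(moves=[[[0,0,0,-0.02,0,0,0.55],[0,0,0,-0.05,0,0,0.55],[0,0,0,-0.07,0.02,0,0.55],[0,0,0,-0.09,0.05,0,0.55],[0,0,0,-0.11,0.08,0,0.55],[0,0,0,-0.11,0.08,0,0.55]]])

```text
clock: 20.2
tcp_pos: [0.4875, -0.0258, 0.1614]
orientation: [-0.047, 0.709, -0.055, -0.702]
wrist_force: [1.3, 0.7, 0.3]
finger_gap: 0.047
```

```bash
python3 - <<'E'
from h import *
T,s=pose(); print(T[:3,3],s["wrist_force"],s["clock"])
img,d,K,W=cam("wrist"); save("w18.png",img); P=pts(d,K,W); np.save("w18P.npy",P)
q=P[(P[...,2]>.074)&(P[...,2]<.084)&(np.hypot(P[...,0]-.495,P[...,1]-.053)<.025)]; print("knob",len(q),cv2.minEnclosingCircle(q[:,:2].astype(np.float32)))
img,d,K,W=cam("scene"); P=pts(d,K,W);np.save("s18P.npy",P);save("s18.png",img); cv2.imwrite("pics/s18c.png",cv2.resize(img[110:260,290:450,::-1],None,fx=4,fy=4))
for t in ["lever_ball","ratchet","ram_nose","bearing_centre"]:
  for m in env.silhouettes("scene",t)[:2]:
    q=P[m["mask"]]; q=q[np.isfinite(q[:,0])]; print(t,m["confidence"],m["uv"],m["mask"].sum(),np.percentile(q,[5,50,95],axis=0).tolist())
E
```

```text
[ 0.4875 -0.0258  0.1614] [1.332  0.7399 0.2787] 20.2
knob 453 ((0.49566224217414856, 0.05172980949282646), 0.011768576689064503)
lever_ball 0.75 [369.5, 187.2] 984 [[0.5551334301377712, 0.022242100193755433, 0.19995548712058697], [0.6379823499636937, 0.13923827342861447, 0.25293009578948095], [0.6528033241870486, 0.21695385678622028, 0.2911102695939937]]
ratchet 0.83 [391.9, 183.8] 252 [[0.5799318411156327, 0.18182137351258612, 0.2064851182228256], [0.5887845079939663, 0.20297439775875828, 0.22579329156613498], [0.6301117423525282, 0.23466840979592288, 0.24858842700640388]]
ram_nose 0.42 [359.5, 208.0] 118 [[0.5080867849226858, 0.1661575095256709, 0.08542716856834112], [0.5254177503241353, 0.17645194491584548, 0.0943333710045774], [0.5351303733921144, 0.19329236207282663, 0.10260121505489442]]
bearing_centre 0.57 [204.0, 243.6] 173 [[0.4193139064406611, -0.23113224664580964, 0.0049175663176963536], [0.4424932169403567, -0.21485937797349686, 0.012654108470568692], [0.45833039383981783, -0.19802738321285668, 0.014968522092861947]]
bearing_centre 0.5 [133.5, 270.5] 256 [[0.4658705647080336, -0.41383368663640846, 0.003554017379049446], [0.4881554201131355, -0.3954637447284999, 0.012559330397644564], [0.5040680722009973, -0.37507337979427474, 0.015206034108193645]]
```

View pics/s18c.png

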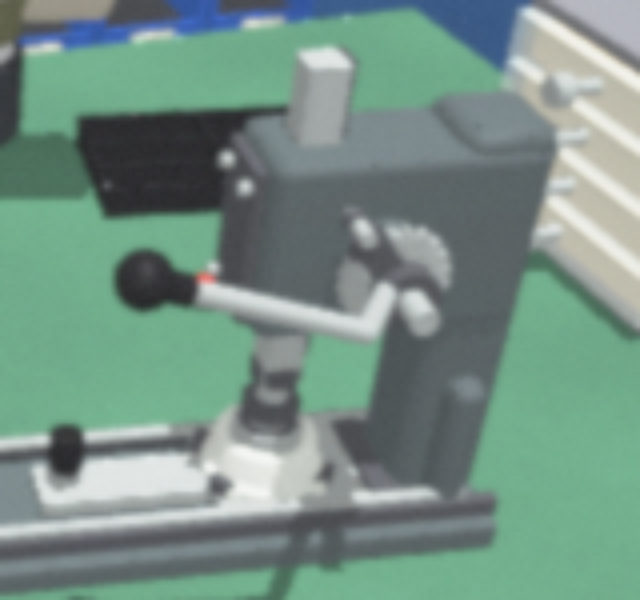

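View pics/w18.png

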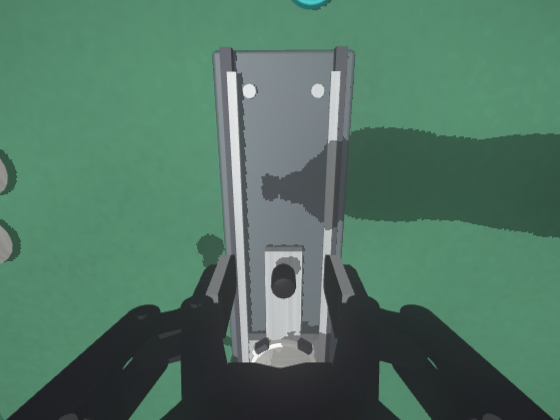

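```bash
python3 - <<'E'
from h import *
from scipy.optimize import least_squares
P=np.load("s18P.npy"); img=cv2.imread("pics/s18.png")
W=None
u0,v0=326,180; print(P[v0,u0])
v,u=np.mgrid[:420,:560]; M=(np.hypot(u-u0,v-v0)<9)&(np.abs(P[...,1]-.03)<.04)&(P[...,2]>.2); q=P[M]; print(len(q))
f=lambda c:np.linalg.norm(q-c,axis=1)-.016
r=least_squares(f,[.63,.035,.28],loss="soft_l1",f_scale=.002); print("ball",r.x,np.abs(r.fun).mean())
c=r.x; o=np.array([.5147,.1854]); ex=np.array([.1411,.990]); ey=np.array([-.990,.1411]); print((c[:2]-o)@ex,(c[:2]-o)@ey)
P=np.load("topP.npy"); u0,v0=234,182; M=(np.hypot(u-u0,v-v0)<6)&(P[...,2]>.25); q=P[M]; r=least_squares(f,[.63,.035,.28],loss="soft_l1",f_scale=.002); print("ball top",r.x,np.abs(r.fun).mean(),len(q))
E
```

```text
[0.6452 0.0283 0.2867]
213
ball [0.6329 0.033  0.2791] 0.0006803443724699528
-0.1342202736865664 -0.13855953774970778
ball top [0.6323 0.0334 0.2795] 0.0010673761485674497 109
```

```bash
python3 - <<'E'
from h import *
rel([0.633,0.033,0.325],np.radians(172))
E
```

```text
rows~ 4.607180253810323
[-0.0001, -0.0023, -0.0086, -0.168, -0.0738, -0.1392]
```

step_arm(moves=[[[0,0,0,-0.05,0,0,0.6],[0,0,0,-0.1,0,0,0.6],[0,0,0,-0.14,0,0,0.6],[0,-0.002,-0.009,-0.168,-0.01,-0.03,0.6],[0,-0.002,-0.009,-0.168,-0.03,-0.07,0.6],[0,-0.002,-0.009,-0.168,-0.05,-0.11,0.6],[0,-0.002,-0.009,-0.168,-0.0738,-0.1392,0.6],[0,-0.002,-0.009,-0.168,-0.0738,-0.1392,0.6],[0,-0.002,-0.009,-0.168,-0.0738,-0.1392,0.6]]])

```text
clock: 21.4
tcp_pos: [0.633, 0.0343, 0.3227]
orientation: [0.049, -0.704, 0.048, 0.707]
wrist_force: [-0.5, 0.0, 0.4]
finger_gap: 0.0512
```

```bash
python3 - <<'E'
from h import *
from scipy.optimize import least_squares
T,s=pose(); print(T[:3],s["wrist_force"],s["clock"],s["joint_pos"])
img,d,K,W=cam("wrist"); save("w19.png",img); P=pts(d,K,W)
dk=img.max(2)<60
M=dk&(np.linalg.norm(P-np.array([.633,.033,.279]),axis=2)<.02)
q=P[M]; print(len(q)); f=lambda c:np.linalg.norm(q-c,axis=1)-.016
r=least_squares(f,[.633,.033,.279],loss="soft_l1",f_scale=.001); print("ball",r.x,np.abs(r.fun).mean()); b=r.x
rel([b[0],b[1],b[2]-.024],np.radians(172))
E
```

```text
[[-0.0035 -0.1369 -0.9906  0.633 ]
 [ 0.0005 -0.9906  0.1369  0.0343]
 [-1.     -0.      0.0035  0.3227]] [-0.5496  0.0481  0.3656] 21.4 [-0.0726  0.4476  0.5005  1.6272  0.0003 -1.506 ]
1497
ball [0.6313 0.0345 0.2794] 0.00041463400326682235
rows~ 1.3682706966708518
[0.0014, 0.0022, 0.0001, 0.0684, -0.0006, 0.001]
```

View pics/w19.png

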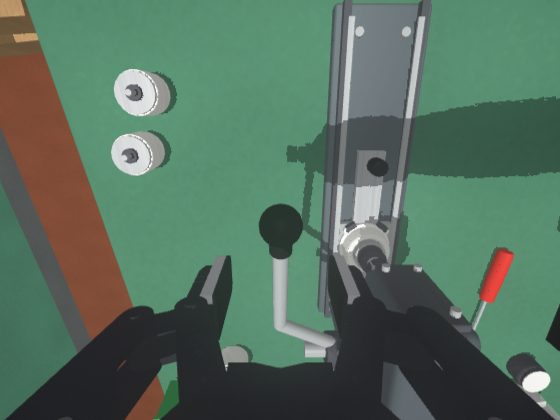

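step_arm(moves=[[[0,0.002,0,0.03,-0.0006,0.001,0.6],[0,0.002,0,0.055,-0.0006,0.001,0.6],[0,0.002,0,0.0684,-0.0006,0.001,0.55],[0,0.002,0,0.0684,-0.0006,0.001,0.45],[0,0.002,0,0.0684,-0.0006,0.001,0.3],[0,0.002,0,0.0684,-0.0006,0.001,0.25],[0,0.002,0,0.0684,-0.0006,0.001,0.25],[0,0.002,0,0.0684,-0.0006,0.001,0.25]]], force=30)

```text
clock: 22.25
tcp_pos: [0.6322, 0.0343, 0.2569]
orientation: [-0.049, 0.706, -0.049, -0.704]
wrist_force: [5.7, 0.4, -0.0]
finger_gap: 0.0302
```

```bash
cat >>h.py <<'E'
o=np.array([.5147,.1854]); ex=np.array([.1411,.990]); ey=np.array([-.990,.1411])
HUBX=.036
def ballw(th,yp=-.1375):
    xp=HUBX-.18*np.cos(.48-th); return np.r_[o+xp*ex+yp*ey,.22+.18*np.sin(.48-th)]
def arc(ths,grip=.25):
    """increments in tool frame from model angle of the present TCP (measured by z, offset OFF)"""
    T,s=pose(); th0=theta(s["tcp_pos"][2])
    b0=ballw(th0)
    for th in ths: print(round(th,3),np.round(T[:3,:3].T@(ballw(th)-b0),4).tolist())
OFF=-.024
def theta(z): return .48-np.arcsin(np.clip((z-OFF-.22)/.18,-1,1))
E
python3 - <<'E'
from h import *
T,s=pose(); print(T[:3],s["wrist_force"],s["finger_gap"],s["clock"])
img,d,K,W=cam("wrist"); save("w20.png",img); print(theta(T[2,3])); arc([.146,.1,.05,0,-.01])
E
```

```text
[[ 0.003  -0.138  -0.9904  0.6322]
 [-0.0001 -0.9904  0.138   0.0343]
 [-1.     -0.0003 -0.003   0.2569]] [ 5.6993  0.416  -0.0481] 0.030225859927737152 22.25
0.1351320587518059
0.146 [0.0018, 0.0006, 0.0]
0.1 [-0.0059, -0.0023, -0.0]
0.05 [-0.0142, -0.0058, -0.0001]
0 [-0.0223, -0.0098, -0.0001]
-0.01 [-0.0239, -0.0106, -0.0001]
```

View pics/w20.png

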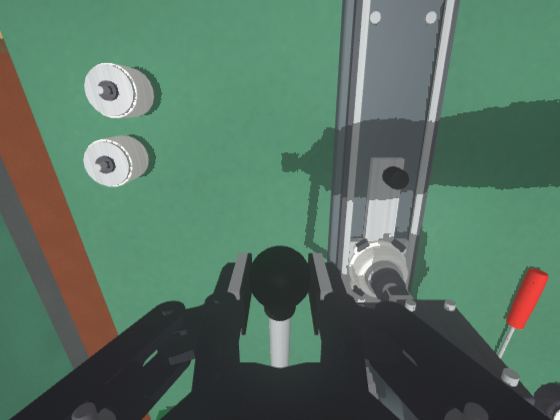

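step_arm(moves=[[[0,0,0,-0.004,-0.0015,-0.001,0.25],[0,0,0,-0.009,-0.0035,-0.001,0.25],[0,0,0,-0.0142,-0.0058,-0.001,0.25],[0,0,0,-0.0185,-0.0078,-0.001,0.25],[0,0,0,-0.0223,-0.0098,-0.001,0.25],[0,0,0,-0.0223,-0.0098,-0.001,0.25]]])

```text
clock: 22.9
tcp_pos: [0.6338, 0.0446, 0.2795]
orientation: [-0.049, 0.706, -0.049, -0.705]
wrist_force: [-2.8, 3.0, -1.0]
finger_gap: 0.0299
```

```bash
cat >>h.py <<'E'
from scipy.optimize import least_squares
def ball(cam_="scene"):
    img,d,K,W=cam(cam_); P=pts(d,K,W); T,s=pose(); g=np.array([s["tcp_pos"][0],s["tcp_pos"][1],s["tcp_pos"][2]-OFF])
    M=(img.max(2)<60)&(np.linalg.norm(P-g,axis=2)<.022); q=P[M]
    f=lambda c:np.linalg.norm(q-c,axis=1)-.016
    r=least_squares(f,g,loss="soft_l1",f_scale=.001); print("ball",r.x,len(q),"theta",.48-np.arcsin((r.x[2]-.22)/.18)); return img,P
E
python3 - <<'E'
from h import *
T,s=pose(); print(T[:3,3],s["wrist_force"],s["finger_gap"],s["clock"],theta(T[2,3]))
ball("wrist"); arc([.0,-.01,-.02])
img,d,K,W=cam("scene"); cv2.imwrite("pics/s20c.png",cv2.resize(img[110:260,290:450,::-1],None,fx=4,fy=4))
E
```

```text
[0.6338 0.0446 0.2795] [-2.816  2.976 -1.043] 0.029892277269209882 22.9 -0.00232506025568463
ball [0.6328 0.0445 0.3033] 3392 theta -0.001063240466235349
0.0 [0.0004, 0.0002, 0.0]
-0.01 [-0.0012, -0.0007, -0.0]
-0.02 [-0.0028, -0.0015, -0.0]
```

View pics/s20c.png

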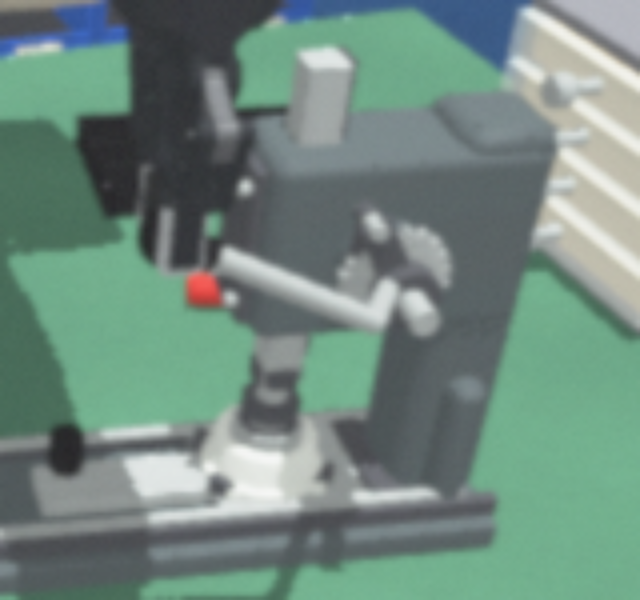

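```bash
python3 - <<'E'
from h import *
arc([.06,.12,.18,.24,.30,.36,.42,.46,.49,.50,.505])
E
```

```text
0.06 [0.0101, 0.0049, 0.0]
0.12 [0.0201, 0.009, 0.0001]
0.18 [0.0303, 0.0125, 0.0001]
0.24 [0.0407, 0.0154, 0.0001]
0.3 [0.0512, 0.0177, 0.0002]
0.36 [0.0619, 0.0193, 0.0002]
0.42 [0.0727, 0.0203, 0.0002]
0.46 [0.0798, 0.0206, 0.0002]
0.49 [0.0852, 0.0206, 0.0002]
0.5 [0.087, 0.0206, 0.0002]
0.505 [0.0879, 0.0206, 0.0002]
```

step_arm(moves=[[[0,0,0,0.0101,0.0049,0,0.25],[0,0,0,0.0201,0.009,0,0.25],[0,0,0,0.0303,0.0125,0,0.25],[0,0,0,0.0407,0.0154,0,0.25],[0,0,0,0.0512,0.0177,0,0.25],[0,0,0,0.0619,0.0193,0,0.25],[0,0,0,0.0727,0.0203,0,0.25],[0,0,0,0.0798,0.0206,0,0.25],[0,0,0,0.0852,0.0206,0,0.25],[0,0,0,0.087,0.0206,0,0.25],[0,0,0,0.087,0.0206,0,0.25]]])

```text
clock: 24.1
tcp_pos: [0.6308, 0.0232, 0.1921]
orientation: [-0.049, 0.706, -0.049, -0.705]
wrist_force: [-4.5, -4.1, 1.6]
finger_gap: 0.0299
```

```bash
python3 - <<'E'
from h import *
T,s=pose(); print(T[:3],s["wrist_force"],s["finger_gap"],s["clock"],theta(T[2,3]))
img,P=ball("wrist"); save("w21.png",img); arc([.5,.51,0])
img,d,K,W=cam("scene"); cv2.imwrite("pics/s21c.png",cv2.resize(img[110:260,290:450,::-1],None,fx=4,fy=4))
P=pts(d,K,W); b=np.linalg.norm(P[...,:2]-np.array([.5147,.1854]),axis=2); q=P[(b<.018)&(P[...,2]>.295)]; print("bar top",len(q),np.percentile(q[:,2],[50,90,97]))
E
```

```text
[[ 0.0013 -0.1387 -0.9903  0.6308]
 [-0.0008 -0.9903  0.1387  0.0232]
 [-1.      0.0006 -0.0014  0.1921]] [-4.4964 -4.1374  1.6114] 0.029869305695894414 24.1 0.5014387930968062
ball [0.6299 0.0247 0.2167] 3689 theta 0.4982952960209084
0.5 [-0.0003, 0.0, -0.0]
0.51 [0.0015, -0.0, 0.0]
0 [-0.087, -0.0202, -0.0002]
bar top 227 [0.3147 0.3254 0.3263]
```

View pics/s21c.png

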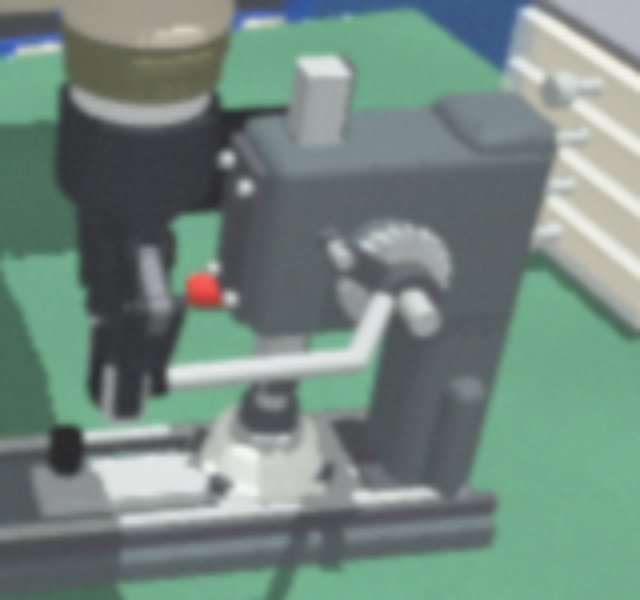

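step_arm(moves=[[[0,0,0,-0.01,-0.001,0.0008,0.25],[0,0,0,-0.022,-0.0018,0.0008,0.25],[0,0,0,-0.034,-0.0035,0.0008,0.25],[0,0,0,-0.046,-0.006,0.0008,0.25],[0,0,0,-0.057,-0.009,0.0008,0.25],[0,0,0,-0.067,-0.0122,0.0008,0.25],[0,0,0,-0.077,-0.0165,0.0008,0.25],[0,0,0,-0.0845,-0.02,0.0008,0.25],[0,0,0,-0.0875,-0.0212,0.0008,0.25],[0,0,0,-0.0875,-0.0212,0.0008,0.25]]])

```text
clock: 25.2
tcp_pos: [0.6338, 0.0456, 0.2804]
orientation: [-0.049, 0.707, -0.048, -0.704]
wrist_force: [4.4, 2.3, -3.9]
finger_gap: 0.03
```

```bash
python3 - <<'E'
from h import *
T,s=pose(); print(T[:3],s["wrist_force"],s["finger_gap"],s["clock"],theta(T[2,3]))
img,P=ball("wrist")
img,d,K,W=cam("scene"); 
cv2.imwrite("pics/s22c.png",cv2.resize(img[110:260,290:450,::-1],None,fx=4,fy=4))
P=pts(d,K,W); b=np.linalg.norm(P[...,:2]-np.array([.5147,.1854]),axis=2); q=P[(b<.018)&(P[...,2]>.295)]; print("bar top",len(q),np.percentile(q[:,2],[50,90,97]))
arc([.06,.12,.18,.22,.26,.3,.34,.38,.42,.46,.49,.50])
E
```

```text
[[ 0.0033 -0.1375 -0.9905  0.6338]
 [ 0.0004 -0.9905  0.1375  0.0456]
 [-1.     -0.0008 -0.0032  0.2804]] [ 4.3871  2.2768 -3.917 ] 0.02997352871702223 25.2 -0.007899614960499401
ball [0.6328 0.0447 0.3033] 3377 theta -0.0011312981226183627
bar top 226 [0.3152 0.3255 0.3261]
0.06 [0.011, 0.0054, 0.0001]
0.12 [0.021, 0.0095, 0.0001]
0.18 [0.0312, 0.013, 0.0002]
0.22 [0.0381, 0.015, 0.0002]
0.26 [0.0451, 0.0167, 0.0002]
0.3 [0.0522, 0.0182, 0.0002]
0.34 [0.0593, 0.0193, 0.0003]
0.38 [0.0664, 0.0202, 0.0003]
0.42 [0.0736, 0.0208, 0.0003]
0.46 [0.0808, 0.0211, 0.0004]
0.49 [0.0862, 0.0211, 0.0004]
0.5 [0.088, 0.0211, 0.0004]
```

View pics/s22c.png

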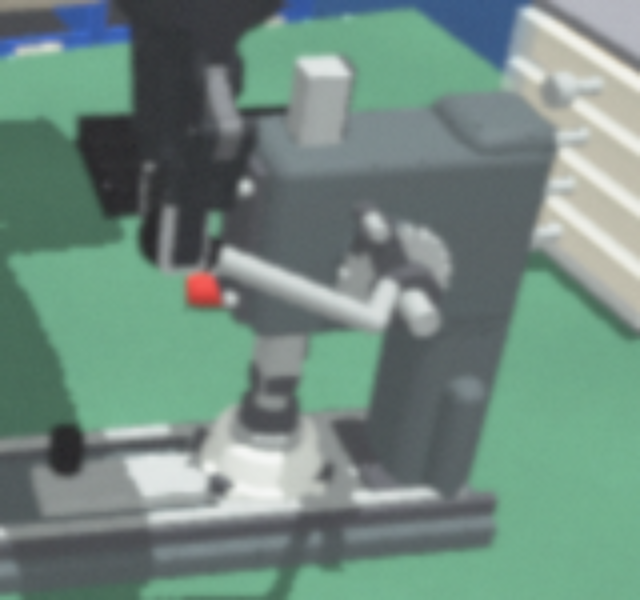

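step_arm(moves=[[[0,0,0,0.011,0.0054,-0.0003,0.25],[0,0,0,0.021,0.0095,-0.0003,0.25],[0,0,0,0.0312,0.013,-0.0003,0.25],[0,0,0,0.0381,0.015,-0.0003,0.25],[0,0,0,0.0451,0.0167,-0.0003,0.25],[0,0,0,0.0522,0.0182,-0.0003,0.25],[0,0,0,0.0593,0.0193,-0.0003,0.25]]])

```text
clock: 26.0
tcp_pos: [0.6311, 0.0254, 0.2206]
orientation: [-0.049, 0.706, -0.049, -0.704]
wrist_force: [-3.2, -2.7, 3.0]
finger_gap: 0.0295
```

```bash
cat >>h.py <<'E'
def fs():
    T,s=pose(); th=theta(s["tcp_pos"][2]); f=s["wrist_force"]; a=.48-th
    # tangent (upward) of ball path: dz cos a, dxp +sin a (up -> towards press)
    t=np.r_[ex*np.sin(a),np.cos(a)]; print("th",round(th,3),"F",np.round(f,1),"tang",round(f@t,2),"tau",np.round(s["tau"],2)[1:4],s["clock"])
E
python3 - <<'E'
from h import *
fs(); arc([.38,.42,.46,.48,.5])
E
```

```text
th 0.343 F [-3.2 -2.7  3. ] tang 2.54 tau [-52.4   30.6   -1.03] 26.0
0.38 [0.0067, 0.0008, 0.0]
0.42 [0.0139, 0.0014, 0.0]
0.46 [0.021, 0.0016, 0.0001]
0.48 [0.0246, 0.0017, 0.0001]
0.5 [0.0282, 0.0016, 0.0001]
```

step_arm(moves=[[[0,0,0,0.0067,0.0006,0.0003,0.25],[0,0,0,0.0139,0.001,0.0003,0.25],[0,0,0,0.021,0.001,0.0003,0.25],[0,0,0,0.0246,0.001,0.0003,0.25],[0,0,0,0.0282,0.001,0.0003,0.25],[0,0,0,0.0285,0.001,0.0003,0.25]]])

```text
clock: 26.6
tcp_pos: [0.6309, 0.024, 0.1922]
orientation: [-0.048, 0.707, -0.05, -0.704]
wrist_force: [-2.7, -3.3, 4.6]
finger_gap: 0.0296
```

```bash
python3 - <<'E'
from h import *
fs(); img,P=ball("wrist"); 
img,d,K,W=cam("scene"); cv2.imwrite("pics/s23c.png",cv2.resize(img[110:260,290:450,::-1],None,fx=4,fy=4))
E
```

```text
th 0.501 F [-2.7 -3.3  4.6] tang 4.72 tau [-51.18  28.68  -0.78] 26.6
ball [0.63   0.0248 0.2167] 3734 theta 0.498122383877229
```

View pics/s23c.png

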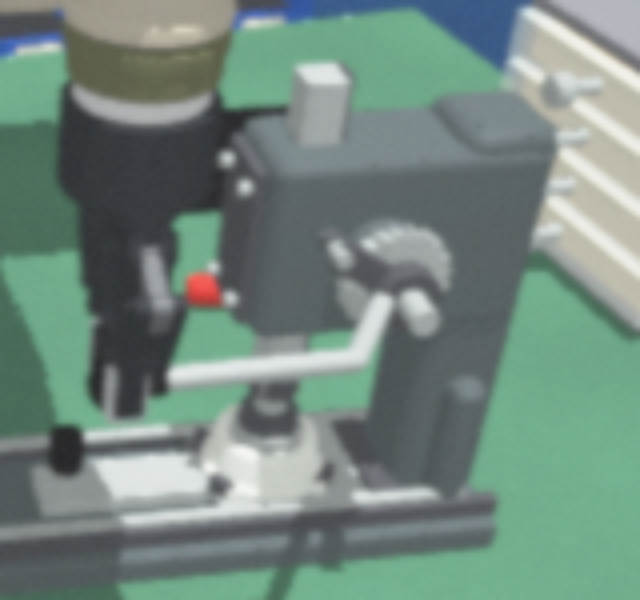

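step_arm(moves=[[[0,0,0,-0.01,-0.001,0.0008,0.25],[0,0,0,-0.022,-0.0018,0.0008,0.25],[0,0,0,-0.034,-0.0035,0.0008,0.25],[0,0,0,-0.046,-0.006,0.0008,0.25],[0,0,0,-0.057,-0.009,0.0008,0.25],[0,0,0,-0.067,-0.0122,0.0008,0.25],[0,0,0,-0.077,-0.0165,0.0008,0.25],[0,0,0,-0.0845,-0.02,0.0008,0.25],[0,0,0,-0.087,-0.0207,0.0005,0.25],[0,0,0,-0.087,-0.0207,0.0005,0.25]]])

```text
clock: 27.7
tcp_pos: [0.634, 0.0469, 0.2794]
orientation: [-0.049, 0.707, -0.048, -0.704]
wrist_force: [4.3, 2.5, -2.3]
finger_gap: 0.0296
```

```bash
python3 - <<'E'
from h import *
fs(); img,P=ball("wrist"); 
img,d,K,W=cam("scene"); cv2.imwrite("pics/s24c.png",cv2.resize(img[110:260,290:450,::-1],None,fx=4,fy=4))
arc([.06,.12,.17,.19,.21,.23,.25])
E
```

```text
th -0.002 F [ 4.3  2.5 -2.3] tang -0.64 tau [-56.3   29.45   1.7 ] 27.7
ball [0.6327 0.0443 0.3024] 3449 theta 0.004635893713473449
0.06 [0.01, 0.0049, 0.0001]
0.12 [0.02, 0.009, 0.0001]
0.17 [0.0285, 0.012, 0.0002]
0.19 [0.0319, 0.013, 0.0002]
0.21 [0.0353, 0.014, 0.0002]
0.23 [0.0388, 0.015, 0.0003]
0.25 [0.0423, 0.0158, 0.0003]
```

View pics/s24c.png

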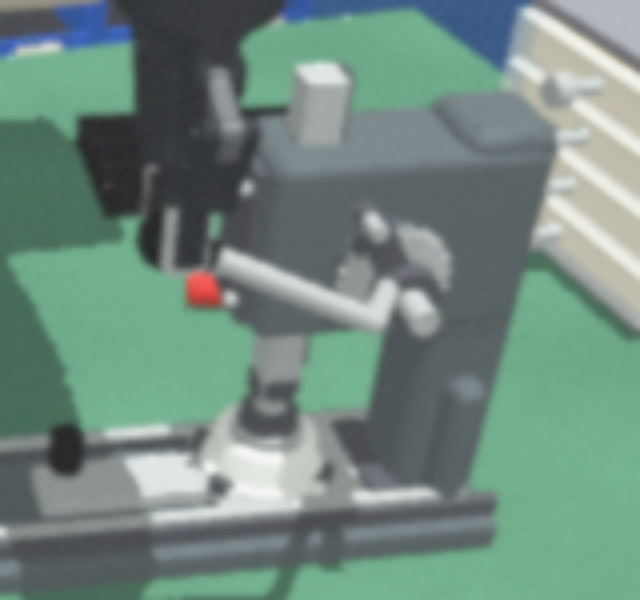

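step_arm(moves=[[[0,0,0,0.01,0.0055,-0.0003,0.25],[0,0,0,0.02,0.01,-0.0003,0.25],[0,0,0,0.0285,0.0135,-0.0003,0.25]]])

```text
clock: 28.1
tcp_pos: [0.6324, 0.0351, 0.25]
orientation: [-0.05, 0.707, -0.046, -0.704]
wrist_force: [0.9, 9.0, 3.4]
finger_gap: 0.0297
```

```bash
python3 - <<'E'
from h import *
fs(); arc([.2,.22,.24,.26,.28,.3,.32,.34])
E
```

```text
th 0.176 F [0.9 9.  3.4] tang 5.95 tau [-52.53  29.56   0.27] 28.1
0.2 [0.0042, 0.0013, 0.0]
0.22 [0.0077, 0.0023, 0.0]
0.24 [0.0112, 0.0032, 0.0001]
0.26 [0.0147, 0.004, 0.0001]
0.28 [0.0182, 0.0048, 0.0001]
0.3 [0.0217, 0.0055, 0.0001]
0.32 [0.0252, 0.0061, 0.0001]
0.34 [0.0288, 0.0067, 0.0002]
```

step_arm(moves=[[[0,0,0,0.0042,0.0,0,0.25],[0,0,0,0.0077,0.0008,0,0.25],[0,0,0,0.0112,0.0017,0,0.25]]])

```text
clock: 28.4
tcp_pos: [0.632, 0.0318, 0.2393]
orientation: [-0.05, 0.707, -0.047, -0.704]
wrist_force: [-2.3, -1.9, 5.8]
finger_gap: 0.0297
```

```bash
python3 - <<'E'
from h import *
fs(); ball("wrist"); arc([.26,.28,.3,.32,.34,.36])
E
```

```text
th 0.237 F [-2.3 -1.9  5.8] tang 5.15 tau [-50.03  28.36  -0.63] 28.4
ball [0.6307 0.0299 0.2627] 3648 theta 0.24064650345769245
0.26 [0.0034, 0.0008, 0.0]
0.28 [0.0069, 0.0016, 0.0]
0.3 [0.0105, 0.0023, 0.0001]
0.32 [0.014, 0.0029, 0.0001]
0.34 [0.0176, 0.0034, 0.0001]
0.36 [0.0211, 0.0039, 0.0001]
```

step_arm(moves=[[[0,0,0,0.0034,0.0008,0,0.25],[0,0,0,0.0069,0.0016,0,0.25],[0,0,0,0.0105,0.0023,0,0.25],[0,0,0,0.014,0.0029,0,0.25],[0,0,0,0.0176,0.0034,0,0.25]]])

```text
clock: 28.95
tcp_pos: [0.6314, 0.027, 0.2217]
orientation: [-0.049, 0.707, -0.049, -0.703]
wrist_force: [-1.5, -2.0, 5.6]
finger_gap: 0.0299
```

```bash
python3 - <<'E'
from h import *
fs(); arc([.35,.36,.37,.38,.39,.4])
img,d,K,W=cam("scene"); cv2.imwrite("pics/s25c.png",cv2.resize(img[180:250,325:385,::-1],None,fx=8,fy=8,interpolation=3))
E
```

```text
th 0.337 F [-1.5 -2.   5.6] tang 5.18 tau [-50.38  28.63  -0.63] 28.95
0.35 [0.0023, 0.0003, 0.0]
0.36 [0.0041, 0.0006, 0.0]
0.37 [0.0059, 0.0008, 0.0]
0.38 [0.0077, 0.001, 0.0]
0.39 [0.0095, 0.0011, 0.0001]
0.4 [0.0113, 0.0013, 0.0001]
```

View pics/s25c.png

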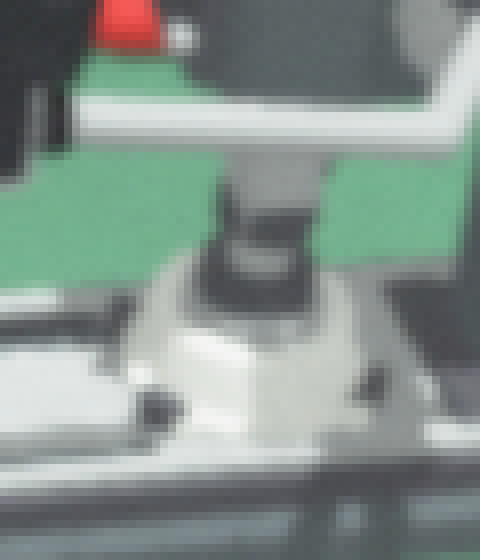

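```bash
python3 - <<'E'
from h import *
P=np.load("s18P.npy"); img=cv2.imread("pics/s18.png")
r=np.hypot(P[...,0]-.5147,P[...,1]-.1854)
for v in range(200,228):
    row=[]
    for u in (352,355,358,361): row.append((np.round(P[v,u,2],4),round(float(r[v,u]),4),int(img[v,u].mean())))
    print(v,row)
E
```

```text
200 [(np.float64(0.1223), 0.0176, 115), (np.float64(0.1291), 0.0172, 129), (np.float64(0.1297), 0.0138, 148), (np.float64(0.1301), 0.0138, 147)]
201 [(np.float64(0.1199), 0.0177, 112), (np.float64(0.1255), 0.0163, 119), (np.float64(0.1276), 0.0151, 144), (np.float64(0.1258), 0.0123, 141)]
202 [(np.float64(0.1181), 0.0182, 110), (np.float64(0.1235), 0.0175, 106), (np.float64(0.125), 0.0158, 128), (np.float64(0.1257), 0.0163, 115)]
203 [(np.float64(0.113), 0.0166, 113), (np.float64(0.1209), 0.0178, 101), (np.float64(0.1233), 0.0177, 95), (np.float64(0.1245), 0.0188, 87)]
204 [(np.float64(0.113), 0.0185, 119), (np.float64(0.1184), 0.0184, 102), (np.float64(0.1203), 0.0177, 80), (np.float64(0.1213), 0.0188, 78)]
205 [(np.float64(0.0936), 0.0191, 112), (np.float64(0.1157), 0.0188, 106), (np.float64(0.1196), 0.0212, 77), (np.float64(0.1184), 0.0192, 79)]
206 [(np.float64(0.0935), 0.0162, 93), (np.float64(0.1126), 0.0187, 118), (np.float64(0.1146), 0.0184, 87), (np.float64(0.114), 0.0177, 85)]
207 [(np.float64(0.0951), 0.0138, 84), (np.float64(0.1047), 0.0122, 132), (np.float64(0.1117), 0.0
[... 2197 characters left out ...]
.0668), 0.0312, 244), (np.float64(0.0646), 0.0253, 237), (np.float64(0.0671), 0.0278, 202), (np.float64(0.0665), 0.0283, 177)]
224 [(np.float64(0.0663), 0.0345, 242), (np.float64(0.0661), 0.0316, 245), (np.float64(0.0672), 0.0319, 234), (np.float64(0.0673), 0.033, 195)]
225 [(np.float64(0.0654), 0.0373, 233), (np.float64(0.0652), 0.0345, 241), (np.float64(0.069), 0.0384, 240), (np.float64(0.0669), 0.0365, 205)]
226 [(np.float64(0.0617), 0.0367, 228), (np.float64(0.063), 0.0359, 232), (np.float64(0.065), 0.0376, 234), (np.float64(0.0626), 0.0354, 202)]
227 [(np.float64(0.0587), 0.037, 227), (np.float64(0.0614), 0.038, 229), (np.float64(0.0609), 0.0365, 228), (np.float64(0.0614), 0.0379, 200)]
```

step_arm(moves=[[[0,0,0,0.0023,0.0001,0,0.25],[0,0,0,0.0041,0.0003,0,0.25]]])

```text
clock: 29.2
tcp_pos: [0.6312, 0.0262, 0.2173]
orientation: [-0.05, 0.708, -0.049, -0.703]
wrist_force: [-1.2, 0.2, 5.7]
finger_gap: 0.0297
```

step_arm(moves=[[[0,0,0,0.0018,0.0002,0,0.25],[0,0,0,0.0036,0.0003,0,0.25]]])

```text
clock: 29.4
tcp_pos: [0.6312, 0.0257, 0.2143]
orientation: [-0.05, 0.708, -0.049, -0.703]
wrist_force: [-0.9, 0.2, 5.9]
finger_gap: 0.0299
```

step_arm(moves=[[[0,0,0,0.0018,0.0001,0,0.25],[0,0,0,0.0036,0.0002,0,0.25]]])

```text
clock: 29.6
tcp_pos: [0.6311, 0.025, 0.2113]
orientation: [-0.05, 0.708, -0.049, -0.702]
wrist_force: [-1.2, 0.4, 5.2]
finger_gap: 0.03
```

```bash
cat >>h.py <<'E'
def flange():
    img,d,K,W=cam("scene"); P=pts(d,K,W); r=np.hypot(P[...,0]-.5147,P[...,1]-.1854)
    z=P[...,2][(r>.011)&(r<.0175)&(P[...,2]<.1)&(P[...,2]>.069)]; h,e=np.histogram(z,bins=np.arange(.068,.1,.001)); k=h.argmax(); print("flange",np.median(z[np.abs(z-e[k]-.0005)<.002]),len(z),h.tolist())
    r2=P[...,2][(r>.0195)&(r<.0235)&(P[...,2]>.064)&(P[...,2]<.079)]; h,e=np.histogram(r2,bins=np.arange(.064,.079,.001)); print("ring",h.tolist())
    return img
E
python3 - <<'E'
from h import *
fs(); img=flange(); arc([.4,.42,.44,.46,.48,.5])
E
```

```text
th 0.395 F [-1.2  0.4  5.2] tang 5.24 tau [-50.73  28.48  -0.54] 29.6
flange 0.0832129303308351 46 [0, 0, 0, 0, 0, 0, 0, 0, 0, 0, 0, 0, 1, 7, 5, 15, 3, 1, 3, 1, 2, 0, 1, 0, 2, 1, 0, 1, 1, 0, 0]
ring [2, 2, 0, 1, 4, 7, 10, 7, 6, 4, 3, 5, 2, 2]
0.4 [0.0006, 0.0, 0.0]
0.42 [0.0041, 0.0003, 0.0]
0.44 [0.0077, 0.0005, 0.0001]
0.46 [0.0113, 0.0006, 0.0001]
0.48 [0.0149, 0.0007, 0.0001]
0.5 [0.0185, 0.0006, 0.0001]
```

step_arm(moves=[[[0,0,0,0.003,0.0003,0,0.25],[0,0,0,0.0055,0.0004,0,0.25]]])

```text
clock: 29.85
tcp_pos: [0.631, 0.0242, 0.206]
orientation: [-0.05, 0.708, -0.05, -0.702]
wrist_force: [-1.9, 0.3, 6.6]
finger_gap: 0.0301
```

step_arm(moves=[[[0,0,0,0.003,0.0001,0,0.25],[0,0,0,0.0055,0.0002,0,0.25]]])

```text
clock: 30.05
tcp_pos: [0.631, 0.0235, 0.201]
orientation: [-0.051, 0.709, -0.05, -0.702]
wrist_force: [-0.9, 0.6, 4.9]
finger_gap: 0.0301
```

```bash
python3 - <<'E'
from h import *
fs(); arc([.48,.5])
E
```

```text
th 0.452 F [-0.9  0.6  4.9] tang 4.87 tau [-50.78  28.49  -0.54] 30.05
0.48 [0.005, 0.0001, 0.0]
0.5 [0.0086, 0.0, 0.0001]
```

step_arm(moves=[[[0,0,0,0.003,0,0,0.25],[0,0,0,0.0055,0,0,0.25]]])

```text
clock: 30.25
tcp_pos: [0.6309, 0.023, 0.1959]
orientation: [-0.051, 0.709, -0.05, -0.702]
wrist_force: [-1.2, -2.1, 6.1]
finger_gap: 0.0298
```

step_arm(moves=[[[0,0,0,0.0025,0,0,0.25],[0,0,0,0.0045,0,0,0.25],[0,0,0,0.0045,0,0,0.25]]])

```text
clock: 30.55
tcp_pos: [0.6309, 0.0225, 0.1924]
orientation: [-0.051, 0.709, -0.051, -0.701]
wrist_force: [-1.9, 0.3, 7.6]
finger_gap: 0.0301
```

```bash
python3 - <<'E'
from h import *
fs(); flange(); ball("wrist"); arc([.51,.5])
E
```

```text
th 0.5 F [-1.9  0.3  7.6] tang 7.56 tau [-49.62  27.89  -0.92] 30.55
flange 0.08125416124079732 54 [0, 0, 0, 0, 0, 0, 0, 0, 0, 0, 2, 5, 10, 12, 6, 2, 1, 1, 1, 2, 1, 2, 1, 1, 0, 0, 0, 0, 0, 2, 2]
ring [5, 0, 2, 0, 10, 6, 6, 3, 6, 3, 7, 4, 2, 7]
ball [0.6299 0.0247 0.2166] 3635 theta 0.4986279882628878
0.51 [0.0018, -0.0, 0.0]
0.5 [-0.0, 0.0, -0.0]
```

```bash
python3 - <<'E'
from h import *
T,s=pose(); rel(T[:3,3],np.radians(172)); arc([.4,.3,.2,.1,.05,.0,-.005])
E
```

```text
rows~ 0.07955737773722302
[-0.004, -0.0112, 0.0009, 0.0, 0.0, 0.0]
0.4 [-0.018, -0.0006, -0.0002]
0.3 [-0.0359, -0.0029, -0.0004]
0.2 [-0.0534, -0.007, -0.0006]
0.1 [-0.0704, -0.0129, -0.0008]
0.05 [-0.0787, -0.0164, -0.0008]
0.0 [-0.0867, -0.0204, -0.0009]
-0.005 [-0.0875, -0.0208, -0.0009]
```

step_arm(moves=[[[0,-0.005,0,-0.01,-0.001,0,0.25],[0,-0.011,0,-0.022,-0.0018,0,0.25],[0,-0.011,0,-0.034,-0.0035,0,0.25],[0,-0.011,0,-0.046,-0.006,0,0.25],[0,-0.011,0,-0.057,-0.009,0,0.25],[0,-0.011,0,-0.067,-0.0122,0,0.25],[0,-0.011,0,-0.077,-0.0165,0,0.25],[0,-0.011,0,-0.0845,-0.02,0,0.25],[0,-0.011,0,-0.0875,-0.0209,0,0.25],[0,-0.011,0,-0.0875,-0.0209,0,0.25]]])

```text
clock: 31.65
tcp_pos: [0.6337, 0.0448, 0.281]
orientation: [-0.051, 0.706, -0.049, -0.704]
wrist_force: [4.8, 2.6, -1.0]
finger_gap: 0.0295
```

```bash
python3 - <<'E'
from h import *
fs(); ball("wrist"); img=flange(); cv2.imwrite("pics/s26c.png",cv2.resize(img[180:250,325:385,::-1],None,fx=8,fy=8,interpolation=3)); arc([.06,.12,.17,.2,.22,.24,.26])
E
```

```text
th -0.012 F [ 4.8  2.6 -1. ] tang 0.67 tau [-56.32  29.36   1.88] 31.65
ball [0.6328 0.0446 0.3033] 3341 theta -0.0010315065758106923
flange 0.08146644305133621 55 [0, 0, 0, 0, 0, 0, 0, 0, 0, 0, 2, 0, 9, 11, 9, 2, 6, 2, 1, 3, 1, 1, 1, 1, 0, 0, 0, 0, 2, 1, 2]
ring [2, 2, 1, 4, 9, 10, 5, 4, 2, 3, 4, 6, 2, 3]
0.06 [0.0116, 0.0057, 0.0]
0.12 [0.0215, 0.0098, 0.0]
0.17 [0.03, 0.0128, 0.0001]
0.2 [0.0352, 0.0144, 0.0001]
0.22 [0.0386, 0.0154, 0.0001]
0.24 [0.0421, 0.0163, 0.0001]
0.26 [0.0456, 0.0171, 0.0001]
```

View pics/s26c.png

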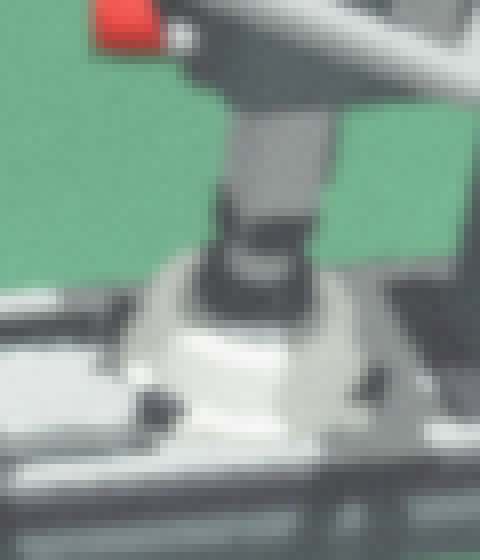

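```bash
python3 - <<'E'
from h import *
P=np.load("s18P.npy"); r=np.hypot(P[...,0]-.5147,P[...,1]-.1854)
z=P[...,2][(r>.011)&(r<.0175)&(P[...,2]<.11)&(P[...,2]>.069)]; h,e=np.histogram(z,bins=np.arange(.068,.11,.001)); print(dict(zip(np.round(e,3).tolist(),h.tolist())))
r2=P[...,2][(r>.0195)&(r<.0235)&(P[...,2]>.064)&(P[...,2]<.079)]; print(np.histogram(r2,bins=np.arange(.064,.08,.001))[0])
E
```

```text
{0.068: 0, 0.069: 0, 0.07: 0, 0.071: 0, 0.072: 0, 0.073: 3, 0.074: 5, 0.075: 7, 0.076: 5, 0.077: 1, 0.078: 0, 0.079: 0, 0.08: 0, 0.081: 0, 0.082: 0, 0.083: 0, 0.084: 0, 0.085: 0, 0.086: 0, 0.087: 0, 0.088: 0, 0.089: 0, 0.09: 0, 0.091: 0, 0.092: 0, 0.093: 1, 0.094: 16, 0.095: 11, 0.096: 6, 0.097: 0, 0.098: 0, 0.099: 1, 0.1: 2, 0.101: 1, 0.102: 2, 0.103: 1, 0.104: 1, 0.105: 1, 0.106: 0, 0.107: 1, 0.108: 0}
[ 0  2  2  1  0  2  0  0  1  4 10  8  7  4  0]
```

step_arm(moves=[[[0,0,0,0.0116,0.0057,0,0.25],[0,0,0,0.0215,0.0098,0,0.25],[0,0,0,0.03,0.0125,0,0.25],[0,0,0,0.0352,0.014,0,0.25]]])

```text
clock: 32.15
tcp_pos: [0.6318, 0.0308, 0.2462]
orientation: [-0.051, 0.707, -0.049, -0.704]
wrist_force: [-0.1, -0.6, 7.2]
finger_gap: 0.03
```

step_arm(moves=[[[0,0,0,0.002,0.0003,0,0.25],[0,0,0,0.0035,0.0006,0,0.25]]])

```text
clock: 32.35
tcp_pos: [0.6317, 0.0299, 0.2435]
orientation: [-0.051, 0.707, -0.049, -0.704]
wrist_force: [0.6, -0.2, 6.3]
finger_gap: 0.03
```

```bash
python3 - <<'E'
from h import *
fs(); arc([.24,.25,.26,.27,.28,.29,.3])
E
```

```text
th 0.213 F [ 0.6 -0.2  6.3] tang 6.04 tau [-50.48  27.8   -0.08] 32.35
0.24 [0.0047, 0.0012, 0.0]
0.25 [0.0065, 0.0017, 0.0]
0.26 [0.0082, 0.0021, 0.0]
0.27 [0.01, 0.0025, 0.0]
0.28 [0.0117, 0.0028, 0.0]
0.29 [0.0135, 0.0032, 0.0001]
0.3 [0.0153, 0.0035, 0.0001]
```

step_arm(moves=[[[0,0,0,0.0015,0.0004,0,0.25],[0,0,0,0.0028,0.0007,0,0.25]]])

```text
clock: 32.55
tcp_pos: [0.6317, 0.0292, 0.2417]
orientation: [-0.051, 0.707, -0.05, -0.703]
wrist_force: [-1.1, -2.4, 5.2]
finger_gap: 0.0301
```

step_arm(moves=[[[0,0,0,0.0012,0.0003,0,0.25],[0,0,0,0.0024,0.0006,0,0.25]]])

```text
clock: 32.75
tcp_pos: [0.6316, 0.0286, 0.2403]
orientation: [-0.051, 0.708, -0.049, -0.703]
wrist_force: [0.4, 0.8, 6.4]
finger_gap: 0.03
```

step_arm(moves=[[[0,0,0,0.0014,0.0003,0,0.25],[0,0,0,0.0026,0.0006,0,0.25],[0,0,0,0.003,0.0007,0,0.25]]])

```text
clock: 33.05
tcp_pos: [0.6315, 0.0281, 0.2382]
orientation: [-0.051, 0.708, -0.049, -0.703]
wrist_force: [0.5, 1.4, 3.9]
finger_gap: 0.0303
```

step_arm(moves=[[[0,0,0,0.0014,0.0003,0,0.25],[0,0,0,0.0026,0.0006,0,0.25]]])

```text
clock: 33.25
tcp_pos: [0.6315, 0.0275, 0.2367]
orientation: [-0.051, 0.709, -0.049, -0.702]
wrist_force: [-0.2, -2.2, 5.2]
finger_gap: 0.0302
```

```bash
python3 - <<'E'
from h import *
fs(); img=flange()
E
```

```text
th 0.252 F [-0.2 -2.2  5.2] tang 4.6 tau [-50.7   28.11  -0.08] 33.25
flange 0.08002260620986967 52 [0, 0, 0, 0, 0, 0, 0, 0, 0, 1, 3, 12, 16, 2, 1, 0, 2, 1, 1, 3, 1, 0, 0, 0, 1, 0, 0, 2, 1, 4, 0]
ring [2, 2, 4, 9, 10, 2, 3, 6, 1, 2, 4, 3, 4, 2]
```

step_arm(moves=[[[0,0,0,0.0015,0.0003,0,0.25],[0,0,0,0.0028,0.0005,0,0.25]]])

```text
clock: 33.5
tcp_pos: [0.6314, 0.0268, 0.2346]
orientation: [-0.051, 0.709, -0.049, -0.702]
wrist_force: [-0.3, 1.2, 4.8]
finger_gap: 0.03
```

step_arm(moves=[[[0,0,0,0.0015,0.0003,0,0.25],[0,0,0,0.0028,0.0005,0,0.25]]])

```text
clock: 33.7
tcp_pos: [0.6313, 0.0265, 0.2328]
orientation: [-0.051, 0.709, -0.049, -0.701]
wrist_force: [0.3, 1.0, 5.1]
finger_gap: 0.0298
```

step_arm(moves=[[[0,0,0,0.0015,0.0003,0,0.25],[0,0,0,0.0028,0.0005,0,0.25]]])

```text
clock: 33.9
tcp_pos: [0.6313, 0.0257, 0.2311]
orientation: [-0.051, 0.71, -0.049, -0.701]
wrist_force: [-0.7, -0.6, 5.4]
finger_gap: 0.0303
```

step_arm(moves=[[[0,-0.004,0,0.0015,0.0003,0,0.25],[0,-0.008,0,0.0028,0.0005,0,0.25]]])

```text
clock: 34.1
tcp_pos: [0.6311, 0.0253, 0.2294]
orientation: [-0.051, 0.707, -0.049, -0.704]
wrist_force: [-1.7, 1.7, 6.1]
finger_gap: 0.0297
```

step_arm(moves=[[[0,-0.004,0,0.0015,0.0003,0,0.25],[0,-0.006,0,0.0028,0.0005,0,0.25]]])

```text
clock: 34.3
tcp_pos: [0.6309, 0.0248, 0.2275]
orientation: [0.051, -0.705, 0.049, 0.706]
wrist_force: [-0.7, 1.0, 4.5]
finger_gap: 0.0297
```

step_arm(moves=[[[0,-0.002,0,0.0015,0.0002,0,0.25],[0,-0.004,0,0.0028,0.0004,0,0.25]]])

```text
clock: 34.5
tcp_pos: [0.6308, 0.0243, 0.2255]
orientation: [0.052, -0.704, 0.049, 0.707]
wrist_force: [-1.2, -0.7, 5.4]
finger_gap: 0.0302
```

```bash
python3 - <<'E'
from h import *
fs(); img=flange(); T,s=pose(); rel(T[:3,3],np.radians(172))
E
```

```text
th 0.315 F [-1.2 -0.7  5.4] tang 5.22 tau [-50.78  28.13  -0.29] 34.5
flange 0.07926232948026574 59 [0, 0, 0, 0, 0, 0, 0, 0, 2, 6, 9, 15, 5, 5, 1, 1, 0, 1, 2, 0, 1, 0, 0, 0, 0, 0, 2, 2, 3, 3, 0]
ring [1, 4, 7, 6, 4, 5, 3, 3, 2, 2, 3, 5, 4, 3]
rows~ 0.0409224788078332
[-0.0026, 0.0047, 0.0029, 0.0, 0.0, 0.0]
```

step_arm(moves=[[[0,0.002,0.001,0.0015,-0.0003,0,0.25],[0,0.002,0.001,0.0028,-0.0003,0,0.25]]])

```text
clock: 34.75
tcp_pos: [0.6307, 0.0238, 0.2234]
orientation: [0.051, -0.705, 0.05, 0.706]
wrist_force: [0.4, -2.0, 5.6]
finger_gap: 0.0297
```

step_arm(moves=[[[0,0,0,0.0015,-0.0003,0,0.25],[0,0,0,0.0028,-0.0003,0,0.25]]])

```text
clock: 34.95
tcp_pos: [0.6307, 0.0233, 0.2215]
orientation: [0.05, -0.705, 0.051, 0.706]
wrist_force: [0.5, -2.0, 6.4]
finger_gap: 0.0299
```

step_arm(moves=[[[0,0,0,0.0015,0,0,0.25],[0,0,0,0.0028,0,0,0.25]]])

```text
clock: 35.15
tcp_pos: [0.6306, 0.0228, 0.2197]
orientation: [-0.05, 0.705, -0.051, -0.705]
wrist_force: [-1.0, -1.5, 5.8]
finger_gap: 0.03
```

step_arm(moves=[[[0,0,0,0.0015,-0.0006,0,0.25],[0,0,0,0.0028,-0.0008,0,0.25]]])

```text
clock: 35.35
tcp_pos: [0.6306, 0.0226, 0.2181]
orientation: [-0.05, 0.706, -0.052, -0.705]
wrist_force: [-1.5, -3.3, 6.5]
finger_gap: 0.03
```

step_arm(moves=[[[0,0,0,0.0015,-0.0006,0,0.25],[0,0,0,0.0028,-0.0008,0,0.25]]])

```text
clock: 35.55
tcp_pos: [0.6306, 0.022, 0.2165]
orientation: [-0.049, 0.706, -0.053, -0.705]
wrist_force: [-2.9, -3.7, 6.8]
finger_gap: 0.0299
```

step_arm(moves=[[[0,0,0,0.0015,-0.0006,0,0.25],[0,0,0,0.0028,-0.0006,0,0.25]]])

```text
clock: 35.75
tcp_pos: [0.6306, 0.0218, 0.2151]
orientation: [-0.049, 0.706, -0.054, -0.704]
wrist_force: [-1.1, -1.8, 7.4]
finger_gap: 0.0297
```

```bash
python3 - <<'E'
from h import *
fs(); img=flange(); ball("wrist")
cv2.imwrite("pics/s27c.png",cv2.resize(img[180:250,325:385,::-1],None,fx=8,fy=8,interpolation=3))
E
```

```text
th 0.374 F [-1.1 -1.8  7.4] tang 7.12 tau [-49.42  27.57  -0.54] 35.75
flange 0.07883040342710201 60 [0, 0, 0, 0, 0, 0, 0, 0, 3, 10, 12, 10, 4, 2, 2, 2, 3, 2, 3, 2, 0, 0, 0, 0, 1, 1, 0, 0, 1, 1, 0]
ring [1, 6, 11, 7, 2, 3, 4, 5, 6, 1, 4, 3, 2, 6]
ball [0.63   0.0253 0.2382] 3474 theta 0.3789796534589954
```

View pics/s27c.png

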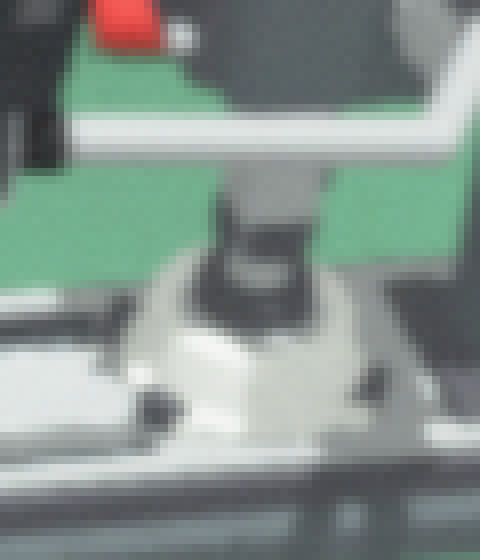

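step_arm(moves=[[[0,0,0,0.0014,-0.0004,0,0.25],[0,0,0,0.0024,-0.0004,0,0.25]]])

```text
clock: 36.05
tcp_pos: [0.6306, 0.0216, 0.2139]
orientation: [-0.049, 0.707, -0.054, -0.704]
wrist_force: [-1.4, -0.6, 7.4]
finger_gap: 0.0299
```

```bash
python3 - <<'E'
from h import *
fs(); fs()
E
```

```text
th 0.381 F [-1.4 -0.6  7.4] tang 7.24 tau [-49.25  27.44  -0.56] 36.05
th 0.381 F [-1.4 -0.6  7.4] tang 7.24 tau [-49.25  27.44  -0.56] 36.05
```

step_arm(moves=[[[0,0,0,0.0014,-0.0004,0,0.25],[0,0,0,0.0024,-0.0004,0,0.25]]])

```text
clock: 36.25
tcp_pos: [0.6306, 0.0214, 0.2129]
orientation: [-0.048, 0.707, -0.055, -0.703]
wrist_force: [-0.9, -1.4, 7.3]
finger_gap: 0.0296
```

```bash
python3 - <<'E'
from h import *
fs(); ball("wrist"); flange(); fs()
E
```

```text
th 0.386 F [-0.9 -1.4  7.3] tang 7.14 tau [-49.    27.4   -0.73] 36.25
ball [0.63   0.0251 0.2363] 3466 theta 0.38957220025242073
flange 0.07805066358746249 60 [0, 0, 0, 0, 0, 0, 0, 0, 4, 12, 10, 11, 3, 0, 2, 1, 1, 3, 1, 2, 1, 0, 0, 0, 0, 2, 1, 0, 0, 2, 0]
ring [2, 2, 15, 6, 3, 6, 6, 3, 4, 2, 6, 1, 5, 6]
th 0.387 F [-0.4 -1.5  7.4] tang 7.24 tau [-49.62  27.61  -0.5 ] 36.35
```

```bash
python3 - <<'E'
from h import *
T,s=pose(); rel(T[:3,3],np.radians(172)); print(T[:3,:3])
E
```

```text
rows~ 0.0859734809447209
[-0.0066, -0.0059, -0.0094, 0.0, 0.0, 0.0]
[[ 0.0045 -0.1457 -0.9893]
 [-0.0101 -0.9893  0.1456]
 [-0.9999  0.0094 -0.0059]]
```

step_arm(moves=[[[0,0,0,0.0014,-0.0006,0,0.25],[0,0,0,0.0024,-0.0008,0,0.25]]])

```text
clock: 36.55
tcp_pos: [0.6306, 0.0211, 0.2119]
orientation: [-0.048, 0.708, -0.056, -0.703]
wrist_force: [-1.9, -1.5, 8.6]
finger_gap: 0.0297
```

```bash
python3 - <<'E'
from h import *
fs(); ball("wrist"); flange(); flange(); fs()
E
```

```text
th 0.392 F [-1.9 -1.5  8.6] tang 8.38 tau [-48.79  27.4   -0.74] 36.55
ball [0.63   0.0251 0.2353] 3474 theta 0.39473330423882635
flange 0.07839211219269071 57 [0, 0, 0, 0, 0, 0, 0, 0, 6, 8, 13, 4, 4, 1, 1, 0, 2, 1, 2, 0, 1, 0, 0, 0, 1, 2, 2, 2, 1, 1, 4]
ring [3, 9, 7, 11, 3, 1, 5, 0, 4, 2, 6, 3, 3, 4]
flange 0.07791203210578201 58 [0, 0, 0, 0, 0, 0, 0, 0, 5, 11, 11, 8, 1, 3, 1, 1, 2, 1, 1, 1, 0, 1, 0, 0, 0, 3, 1, 0, 3, 3, 0]
ring [1, 12, 8, 8, 2, 4, 2, 4, 3, 6, 3, 3, 4, 4]
th 0.393 F [-1.5 -1.6  7.8] tang 7.63 tau [-49.3   27.52  -0.61] 36.7
```

step_arm(moves=[[[0,-0.002,-0.003,0.0014,-0.0006,0,0.25],[0,-0.002,-0.003,0.0024,-0.0008,0,0.25]]])

```text
clock: 36.9
tcp_pos: [0.6305, 0.021, 0.2109]
orientation: [-0.049, 0.707, -0.055, -0.703]
wrist_force: [-2.1, -2.0, 9.2]
finger_gap: 0.0297
```

```bash
python3 - <<'E'
from h import *
fs(); ball("wrist"); fs(); T,s=pose(); print(s["tcp_pos"])
E
```

```text
th 0.397 F [-2.1 -2.   9.2] tang 8.97 tau [-48.6   27.4   -0.81] 36.9
ball [0.63   0.025  0.2343] 3473 theta 0.4002762648480145
th 0.398 F [-2.  -1.4  8.8] tang 8.64 tau [-49.18  27.48  -0.64] 36.95
[0.6305 0.021  0.2107]
```

```bash
python3 - <<'E'
from h import *
T,s=pose(); img,d,K,W=cam("wrist"); save("w30.png",img); P=pts(d,K,W)
# refine face centre/height from wrist: face points
cv2.imwrite("pics/w30c.png",cv2.resize(img[170:330,320:480,::-1],None,fx=4.5,fy=4.5))
M=(np.hypot(P[...,0]-.5147,P[...,1]-.1854)<.034)&(P[...,2]>.055)&(P[...,2]<.085)
v,u=np.where(M); print(len(u),u.min(),u.max(),v.min(),v.max())
r=np.hypot(P[...,0]-.5147,P[...,1]-.1854)
for a in np.arange(.016,.034,.001):
    k=M&(r>=a)&(r<a+.001)
    if k.sum(): print(round(a,3),k.sum(),np.round(np.percentile(P[k][:,2],[10,50,90]),4))
E
```

```text
1216 366 423 278 317
0.016 18 [0.0781 0.0789 0.0799]
0.017 32 [0.0711 0.0787 0.0793]
0.018 113 [0.0666 0.0717 0.0785]
0.019 57 [0.0663 0.0702 0.0781]
0.02 30 [0.066  0.0666 0.0679]
0.021 44 [0.0637 0.0667 0.0676]
0.022 84 [0.0626 0.0654 0.0673]
0.023 28 [0.0619 0.0651 0.0668]
0.024 16 [0.0618 0.0642 0.0656]
0.025 27 [0.0642 0.0656 0.0662]
0.026 55 [0.066  0.0669 0.0677]
0.027 57 [0.0662 0.0672 0.068 ]
0.028 65 [0.0664 0.0671 0.0683]
0.029 62 [0.0665 0.0671 0.0678]
0.03 65 [0.0663 0.0671 0.0681]
0.031 92 [0.0653 0.0667 0.0678]
0.032 110 [0.0632 0.0655 0.0668]
0.033 214 [0.0572 0.0619 0.0652]
```

View pics/w30c.png

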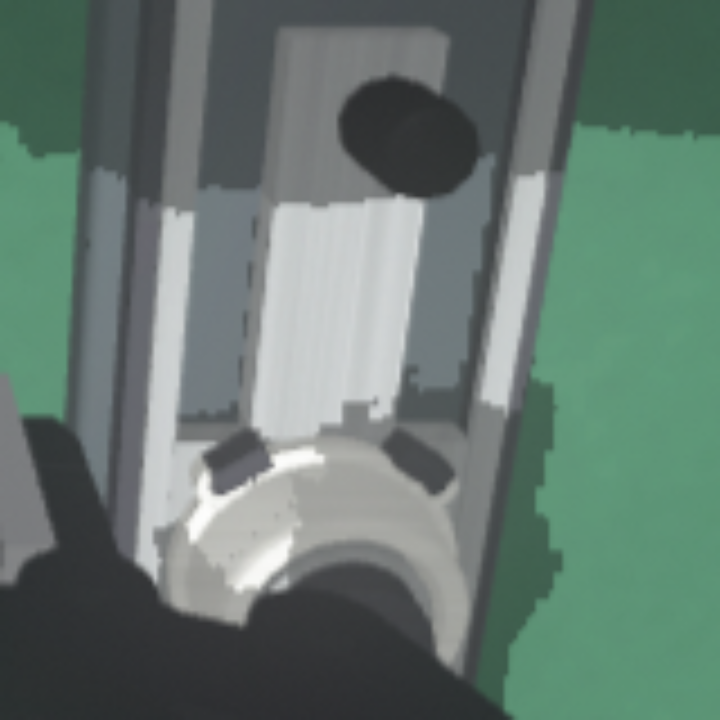

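step_arm(moves=[[[0,0,0,0.0014,-0.0004,0,0.25],[0,0,0,0.0018,-0.0004,0,0.25]]])

```text
clock: 37.2
tcp_pos: [0.6306, 0.021, 0.2105]
orientation: [-0.048, 0.708, -0.056, -0.703]
wrist_force: [-1.4, -0.5, 8.4]
finger_gap: 0.0296
```

```bash
python3 - <<'E'
from h import *
fs(); ball("wrist"); fs(); T,s=pose(); img,d,K,W=cam("wrist"); P=pts(d,K,W); fs()
r=np.hypot(P[...,0]-.5147,P[...,1]-.1854);M=(P[...,2]>.055)&(P[...,2]<.085)
for a,b in ((.0198,.0217),(.0265,.0305)):
    k=M&(r>=a)&(r<b); print(k.sum(),np.round(np.percentile(P[k][:,2],[10,50,90]),4))
E
```

```text
th 0.399 F [-1.4 -0.5  8.4] tang 8.3 tau [-48.62  27.2   -0.73] 37.2
ball [0.63  0.025 0.234] 3484 theta 0.4022616242638878
th 0.4 F [-1.2  0.6  8.6] tang 8.61 tau [-48.87  27.28  -0.66] 37.25
th 0.4 F [-1.6 -0.2  7.7] tang 7.67 tau [-48.97  27.33  -0.66] 37.3
56 [0.0657 0.0665 0.0675]
242 [0.0662 0.067  0.0679]
```

```bash
python3 - <<'E'
from h import *
T,s=pose(); arc([.36,.3,.24,.18,.12,.06,.02,.0]); rel(T[:3,3],np.radians(172))
E
```

```text
0.36 [-0.0071, -0.0006, -0.0001]
0.3 [-0.0178, -0.0022, -0.0001]
0.24 [-0.0284, -0.0043, -0.0002]
0.18 [-0.0388, -0.0071, -0.0003]
0.12 [-0.0491, -0.0105, -0.0003]
0.06 [-0.0591, -0.0145, -0.0004]
0.02 [-0.0656, -0.0175, -0.0004]
0.0 [-0.0689, -0.0191, -0.0004]
rows~ 0.09825782696801429
[-0.0076, -0.0077, -0.01, 0.0, 0.0, 0.0]
```

step_arm(moves=[[[0,-0.002,-0.003,-0.0071,-0.0008,0,0.25],[0,-0.004,-0.006,-0.0178,-0.0025,0,0.25],[0,-0.007,-0.01,-0.0284,-0.005,0,0.25],[0,-0.007,-0.01,-0.0388,-0.008,0,0.25],[0,-0.007,-0.01,-0.0491,-0.0115,0,0.25],[0,-0.007,-0.01,-0.0591,-0.0155,0,0.25],[0,-0.007,-0.01,-0.0656,-0.0185,0,0.25],[0,-0.007,-0.01,-0.0692,-0.02,0,0.25],[0,-0.007,-0.01,-0.0692,-0.02,0,0.25]]])

```text
clock: 38.2
tcp_pos: [0.6334, 0.0428, 0.2802]
orientation: [-0.052, 0.706, -0.051, -0.705]
wrist_force: [3.7, 3.4, -1.1]
finger_gap: 0.0296
```

```bash
python3 - <<'E'
from h import *
fs(); img,P=ball("wrist"); save("w31.png",img); T,s=pose(); print(s["tcp_pos"],s["wrist_force"])
r=np.hypot(P[...,0]-.5147,P[...,1]-.1854);M=(P[...,2]>.055)&(P[...,2]<.085)
for a,b in ((.0195,.0217),(.0265,.0305)):
    k=M&(r>=a)&(r<b); print(k.sum(),np.round(np.percentile(P[k][:,2],[10,50,90]),4) if k.sum() else 0)
flange()
E
```

```text
th -0.007 F [ 3.7  3.4 -1.1] tang 0.87 tau [-56.38  29.75   1.5 ] 38.2
ball [0.6327 0.044  0.3022] 3308 theta 0.00573339626835051
[0.6334 0.0428 0.2802] [ 5.1716  3.8839 -2.9502]
84 [0.0656 0.0669 0.0679]
269 [0.0661 0.0671 0.068 ]
flange 0.07886438533862306 64 [0, 0, 0, 0, 1, 0, 0, 1, 1, 7, 10, 7, 7, 3, 1, 1, 2, 1, 3, 2, 1, 0, 0, 1, 1, 1, 4, 0, 1, 5, 0]
ring [2, 8, 12, 8, 2, 1, 7, 5, 2, 1, 9, 1, 4, 4]
```

View pics/w31.png

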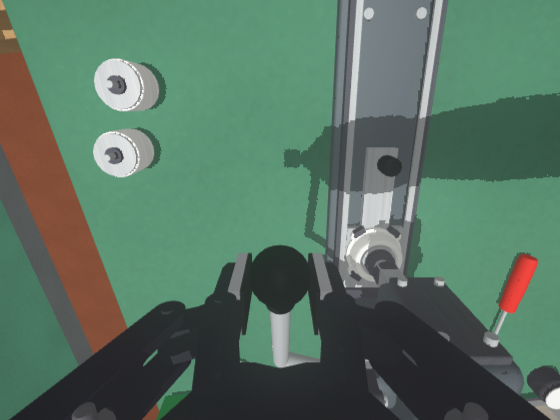

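step_arm(moves=[[[0,0,0,0,0,0,0.4],[0,0,0,0,0,0,0.6],[0,0,0,0,0,0,0.65],[0,0,0,-0.02,0,0,0.65],[0,0,0,-0.05,0,0,0.65],[0,0,0,-0.08,0.02,0,0.65],[0,0,0,-0.08,0.06,0,0.65],[0,0,0,-0.08,0.09,0,0.65],[0,0,0,-0.08,0.09,0,0.65]]])

```text
clock: 39.2
tcp_pos: [0.6195, -0.0501, 0.3605]
orientation: [-0.053, 0.706, -0.053, -0.704]
wrist_force: [0.2, 0.7, -0.5]
finger_gap: 0.0556
```

```bash
python3 - <<'E'
from h import *
T,s=pose(); print(s["tcp_pos"],s["wrist_force"],s["clock"])
for c in ("scene","wrist"):
    img,d,K,W=cam(c); save("f_"+c+".png",img); P=pts(d,K,W); g=np.array([.6328,.0446,.303])
    M=(img.max(2)<60)&(np.linalg.norm(P-g,axis=2)<.025); q=P[M]; f=lambda x:np.linalg.norm(q-x,axis=1)-.016
    if len(q)>20:
        r=least_squares(f,g,loss="soft_l1",f_scale=.001); print(c,"ball",r.x,len(q),"theta",.48-np.arcsin((r.x[2]-.22)/.18))
    k=P[(P[...,2]>.074)&(P[...,2]<.084)&(np.hypot(P[...,0]-.495,P[...,1]-.053)<.02)]
    if len(k)>20: print("knob",cv2.minEnclosingCircle(k[:,:2].astype(np.float32)))
    r=np.hypot(P[...,0]-.5147,P[...,1]-.1854);M=(P[...,2]>.055)&(P[...,2]<.085)
    for a,b in ((.0195,.0217),(.0265,.0305)):
        k=M&(r>=a)&(r<b); print(k.sum(),np.round(np.percentile(P[k][:,2],[10,50,90]),4) if k.sum() else 0)
img=cv2.imread("pics/f_scene.png"); cv2.imwrite("pics/f_c.png",cv2.resize(img[110:260,290:450],None,fx=4,fy=4))
E
```

```text
[ 0.6195 -0.0501  0.3605] [ 0.2244  0.7458 -0.4606] 39.2
scene ball [0.6344 0.0432 0.3018] 152 theta 0.00821653478495199
knob ((0.4995579719543457, 0.05060631036758423), 0.011422399431467056)
44 [0.0659 0.0719 0.0777]
37 [0.0651 0.0662 0.0675]
wrist ball [0.6327 0.044  0.302 ] 944 theta 0.006799988859407302
knob ((0.4957680106163025, 0.05176430568099022), 0.011861618608236313)
2 [0.0665 0.0667 0.067 ]
51 [0.0659 0.0671 0.0679]
```

View pics/f_c.png

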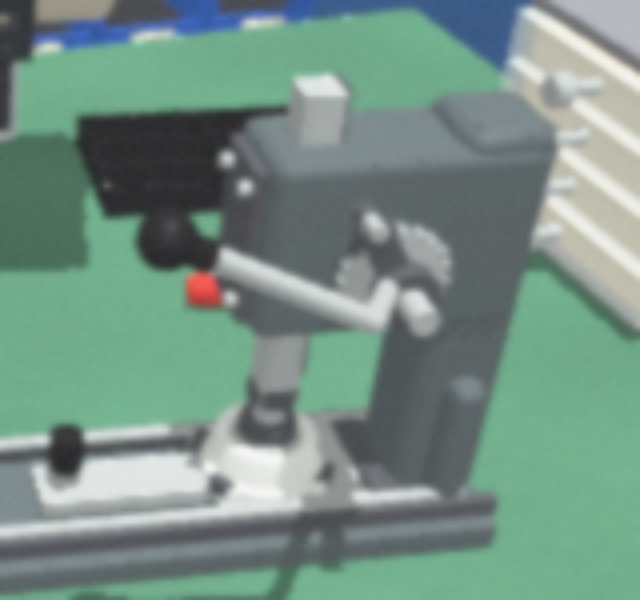

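View pics/f_wrist.png

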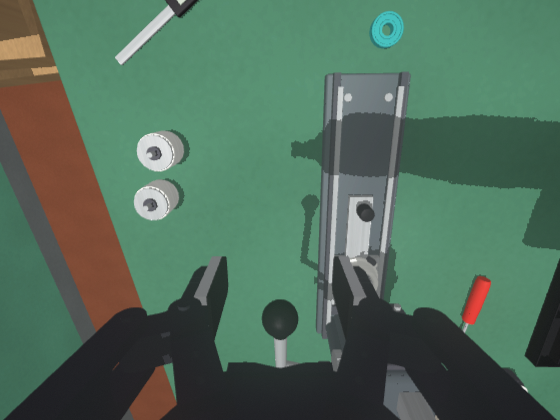

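```bash
python3 - <<'E'
from h import *
rel([0.497,-0.04,0.24],np.radians(172)); rel([0.504,0.06,0.22],np.radians(172))
E
```

```text
rows~ 3.4395531313339442
[-0.0086, -0.0015, 0.002, 0.12, 0.0112, 0.1226]
rows~ 4.221598194556361
[-0.0086, -0.0015, 0.002, 0.1402, -0.0886, 0.1305]
```

step_arm(moves=[[[0,0,0,0.02,0.005,0.04,1],[0,0,0,0.05,0.01,0.08,1],[0,0,0,0.09,0.011,0.1226,1],[-0.008,0,0,0.12,0.0,0.1226,1],[-0.008,0,0,0.13,-0.04,0.127,1],[-0.008,0,0,0.14,-0.08,0.13,1],[-0.008,0,0,0.14,-0.0886,0.1305,1],[-0.008,0,0,0.14,-0.0886,0.1305,1]]])

```text
clock: 40.1
tcp_pos: [0.5036, 0.062, 0.2202]
orientation: [-0.049, 0.706, -0.047, -0.705]
wrist_force: [-0.5, -0.3, 1.2]
finger_gap: 0.0856
```

```bash
python3 - <<'E'
from h import *
T,s=pose(); img,d,K,W=cam("wrist"); save("w40.png",img); P=pts(d,K,W); np.save("w40P.npy",P); print(s["tcp_pos"],s["clock"])
cv2.imwrite("pics/w40c.png",cv2.resize(img[190:340,210:350,::-1],None,fx=4,fy=4,interpolation=3))
c=np.array([.5147,.1854]); r=np.hypot(P[...,0]-c[0],P[...,1]-c[1]); M=(P[...,2]>.055)&(P[...,2]<.085)
for a in np.arange(.017,.033,.001):
    k=M&(r>=a)&(r<a+.001)
    if k.sum()>3: print(round(a,3),k.sum(),np.round(np.percentile(P[k][:,2],[10,50,90]),4))
E
```

```text
[0.5036 0.062  0.2202] 40.1
0.017 62 [0.0773 0.0787 0.0796]
0.018 162 [0.0664 0.0732 0.0786]
0.019 84 [0.066  0.0718 0.0785]
0.02 41 [0.0661 0.0668 0.0677]
0.021 55 [0.0652 0.0669 0.0675]
0.022 112 [0.0616 0.066  0.0673]
0.023 51 [0.0619 0.0653 0.0672]
0.024 29 [0.0627 0.0639 0.0648]
0.025 53 [0.0634 0.0652 0.0665]
0.026 77 [0.0651 0.0667 0.0676]
0.027 85 [0.0661 0.0671 0.0679]
0.028 84 [0.0662 0.0671 0.0677]
0.029 91 [0.0663 0.0672 0.0679]
0.03 92 [0.0662 0.067  0.0679]
0.031 109 [0.0661 0.0669 0.0677]
0.032 109 [0.0643 0.0657 0.0671]
```

View pics/w40c.png

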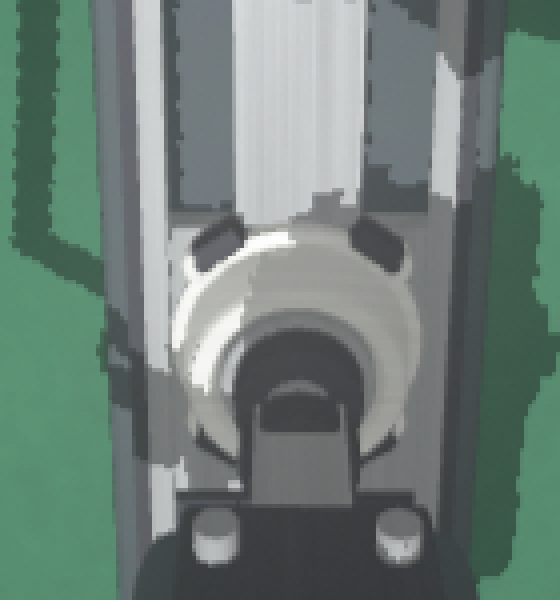

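```bash
python3 -c "
from h import *
print(env.get_state()['wrist_force']); print(env.hand_in())"
```

```text
[-0.049  -1.1682  0.3124]
the job is handed in; nothing more can be done
None
```

I pressed the larger bearing flush into the end shield and handed the job in at about 40 s of the 72 s allowed. Whether the bearing is dented can't be seen in the pictures.

**What I did:** I set the bearing level in the bore, where it stood about 9 mm proud. I pushed the slide against its stop, which took about 21 N at the end. Pumping took three full lever strokes and part of a fourth, which I stopped about 80% of the way down its travel when the lever went solid. I then swung the lever back up and let go.

**Last checks:**
- **Bearing:** its top is 66.8 mm up and the shield face 67.1 mm, so it is flush within the camera's noise.
- **Slide:** the knob is unmoved since the slide reached its stop.
- **Lever:** it rests at about 0.007 rad, near the top stop, and the robot is touching nothing.

**What disagreed or went less cleanly:**
- **Force at the end:** it rose from about 5.3 N to 8–9 N and peaked near 9 N, under the 12 N limit. It climbed under 1 N per mm at the ball instead of the stated 2 to 5, so I judged "home" by the flush height as well.
- **Fingertips:** the pictures showed them about 27 mm farther back from the TCP than the text says.
- **Seating:** I gripped the bearing too low, so the tips pressed on the shield face with up to about 20 N. I let go there and the bearing dropped the last 2 mm into its seat.
- **Joint range:** at the start the last joint ran up to its 3.14 rad range end (3.1406 read), and I turned it back the other way.

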